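# Stack and chock the round wooden blanks

### The job

Stack the three round wooden blanks on the little plywood board, lying crosswise in the middle of its width: first the thickest snug against the board's upright stop, then the medium one right beside it, then set the wooden chock up against the medium one so the row cannot roll apart, and last lay the thinnest on top in the groove between the other two. Let everything go and leave the model house, the clay pig and the jar where they are.

Things in the scene. Friction and masses are not known exactly. Their poses are not given: they have to be found in the camera images.
- thick_mid (a point): Centre of the thickest blank: a plain light-wood cylinder, 46 mm in diameter and 52 mm long, 75 g, lying on its side at the start. Its own y axis is the cylinder's axis (the blank may roll about it, so its x and z axes mean nothing). Grip it by its two flat ends, so that its round sides stay free for its neighbours.
- medium_mid (a point): Centre of the medium blank: a light-wood cylinder, 36 mm in diameter and 52 mm long, 50 g, lying on its side; own y axis along the cylinder. Grip it by its flat ends.
- thin_mid (a point): Centre of the thinnest blank: a light-wood cylinder, 28 mm in diameter and 66 mm long (longer than the other two), 40 g, lying on its side; own y axis along the cylinder. Grip it by its flat ends.
- chock_mid (a point): Centre (16 mm up) of the chock: darker wooden block, 110 g, 32 mm high, z up. Along its x the underside is 46 mm, the flat top 24 mm: both x faces slope, either may face the row. Along y it is 54 mm wide; grip it by these upright ends. Touching the medium blank, the centres are 36 mm apart level; its foot then reaches 5 mm under the blank, so set it down at 43 mm or more and slide it in.
- board: The stacking board, fixed to the table: a plywood plate 180 mm (its x) by 120 mm (its y), 12 mm thick, origin at the centre of its underside, z up. At its -x end an upright wooden stop 15 mm thick, 120 mm wide, rises 30 mm above the plate; the stop's inner face is at x = -75 mm. The row goes from the stop towards +x, with all the blanks' axes along the board's y and centred at y = 0. Its heading on the table can be anything.
- house: Bystander: a small painted model house, 55 by 45 mm and about 62 mm high, standing loose, not to be disturbed. Origin at the centre of its underside.
- pig: Bystander: a small pink clay pig figurine, about 70 mm long, 30 mm wide and 50 mm high, standing loose, not to be disturbed. Origin at its underside's centre.
- jar: Bystander: a small amber glass jar with a white lid, 46 mm in diameter and 58 mm high, standing loose, not to be disturbed. Origin at its underside's centre.

How it is judged:
On the way, in this order (a step that is already met when the one before it is completed fails the run):
1. the thick blank lies on the board against the stop, let go (y of thick_mid in the frame of board between -0.012 and 0.012 m and angle between the y axis of thick_mid and the y axis of board, either way round below 0.17 rad and x of thick_mid in the frame of board between -0.06 and -0.042 m and z of thick_mid in the frame of board between 0.03 and 0.04 m and contact force between the fingers and thick below 0.05 N and linear speed of thick below 0.02 m/s), for 0.2 s.
2. the medium blank lies beside the thick one, let go (y of medium_mid in the frame of board between -0.012 and 0.012 m and angle between the y axis of medium_mid and the y axis of board, either way round below 0.17 rad and x of medium_mid in the frame of board above -0.02 m and horizontal distance between medium_mid and thick_mid below 0.053 m and z of medium_mid in the frame of board between 0.025 and 0.035 m and contact force between the fingers and medium below 0.05 N and linear speed of medium below 0.02 m/s), for 0.2 s.
3. the chock stands on the board against the medium blank, let go (y of chock_mid in the frame of board between -0.012 and 0.012 m and angle between the y axis of chock_mid and the y axis of board, either way round below 0.17 rad and x of chock_mid in the frame of board above 0.012 m and horizontal distance between chock_mid and medium_mid below 0.048 m and angle between chock_mid's own z axis and vertical below 0.1 rad and z of chock_mid in the frame of board between 0.024 and 0.032 m and contact force between the fingers and chock below 0.05 N and linear speed of chock below 0.02 m/s), for 0.2 s.
4. the thin blank rests on top in the groove between the thick and medium blanks, let go (y of thin_mid in the frame of board between -0.012 and 0.012 m and angle between the y axis of thin_mid and the y axis of board, either way round below 0.17 rad and distance between thin_mid and thick_mid below 0.042 m and distance between thin_mid and medium_mid below 0.0375 m and z of thin_mid in the frame of board above 0.049 m and contact force between the fingers and thin below 0.05 N and linear speed of thin below 0.02 m/s), for 0.2 s.
At the end, for the whole second after the job is handed in: On the board, released and at rest: thick blank within 10 mm of the stop, medium within 12 mm of the thick one, chock flat and within 12 mm of touching the medium one, thin blank in the groove on both; all within 0.17 rad of the board's y axis and 12 mm of its middle line (all of step 1 and all of step 2 and all of step 3 and all of step 4).
It fails at once if the house is moved by more than 15 mm or tipped (distance of house from where it was at the start of the episode above 0.015 m or angle between house's own z axis and vertical above 0.3 rad).
It fails at once if the pig is moved by more than 15 mm or tipped (distance of pig from where it was at the start of the episode above 0.015 m or angle between pig's own z axis and vertical above 0.3 rad).
It fails at once if the jar is moved by more than 15 mm or tipped (distance of jar from where it was at the start of the episode above 0.015 m or angle between jar's own z axis and vertical above 0.3 rad).
It also fails if it takes over 112 s, if anything falls off the work surface, if the arm or the gripper's body presses on something with over 40 N, if the wrist force passes 120 N, or if a joint passes its speed limit or range.

### The arm

A 6-joint arm with a two-finger parallel gripper is mounted at the origin on the work surface. World frame = base frame: x ahead of the robot, y to its left, z up, the work surface at z = 0. Lengths are in m, angles in rad, forces in N, time in s.
With the tool pointing down it reaches from about 0.35 to 0.875 m from the base axis. Payload 4.2 kg.
Tool frame: the origin (TCP) lies between the finger pads; the fingertips stand 8 mm ahead of it and the grasp point (between the pads) lies 11 mm behind it (nose_length is the distance from the TCP to the fingertips, in m); z points along the fingers, y is the direction in which the jaws open and shut (so a half turn about z gives the same grasp; the last joint's range is limited). The gripper opens to 87 mm and grips with 3 to 60 N. Pads are 19 mm wide; open, the fingers measure 117 mm over their backs; the gripper's body (75 mm by 190 mm) begins 51 mm behind the grasp point.
Start: joints at [0.259, 0.385, 0.008, 0, -1.194, -0.259], TCP at [0.625, 0, 0.231] pointing down, gripper open.
Joint ranges: [-3.14, 3.14], [-1.21, 2.06], [-1.07, 1.41], [-3.16, 2.05], [-2.99, -0.16], [-3.1, 3.1]. Speed limits (rad/s): [2.79, 2.79, 3.14, 3.14, 3.14, 3.14].

### API

Orientations are given as a rotation vector (axis times angle).
In Python, from plant import get_obs, grab_frame, camera_info, hand_in, nose_length gives the robot as it stands.
- The arm moves only by the tool carry_out, never from a script. Its argument "moves" is a list of rows, each a list of 2 entries, a list of its own where there are three numbers: the shift along the tool's x, y, z in mm, then the turn, a rotation vector about the tool's x, y, z in rad. In form: [[[dx, dy, dz], [wx, wy, wz]], ...]. A call has 1 to 5 rows; each row is the pose to reach, as a shift and turn from the pose measured when the call began, along the tool's axes at that moment; what a row does not reach only later rows make up. A row lasts 1/12 s, in which the tool goes at most 41.7 mm and 7.16 degrees, less where a joint would pass 70% of its speed; a pose out of reach is approached as far as the arm can. A call with a gripper value outside its range is refused whole. "claw" is the opening, from 0 (shut) to 1 (fully open), set as the call begins (left out, the last holds). The fingers move at their own pace and stop on an object; "grip_force" is the grip in N (left out, the last holds). Time passes only in rows, so rows that repeat a pose let the fingers close. It gives the time, the measured TCP pose, the force and the opening at its end, in the units of the state.
- get_obs(): the state, without advancing time (a new reading comes with each control period).
- grab_frame(name): name is "scene" or "side" or "wrist"; returns the picture (480x640x3 uint8, red, green, blue); there is no depth.
- camera_info(name): a dict with "mtx" (3x3 intrinsics, pixels), "eye" and "attitude" of the camera in the world; the wrist camera has in their place "tool_from_camera" (4x4, takes a point from camera to tool coordinates, whose origin is the TCP and whose axes are the flange's). Camera axes: x right, y up, looking along -z (the intrinsics and any distortion apply to the point x, -y, -z); pixel columns grow to the right and rows downward; lengths in m; the calibration is good to about 2 mm. A picture is of the moment at which its call begins: read the wrist's pose just before it. camera_info takes no time and is no camera call.
- hand_in(): hands the job in, once; it reports no verdict.
The state is a dict: "t": time; "qpos": joint angles; "dq": joint speeds; "tau": joint torques, N m; "tcp_pos": TCP position; "tool_rot": TCP orientation; "force": force on the tool from outside, world axes, zero at the start; "ft_torque": the same for the moment, N m; "width": opening from 0.0 (shut) to 1.0 (fully open).
Only numpy, scipy, OpenCV 4.12 (cv2) and the standard library are available. Lean on these libraries where they do the work, as an engineer would, in place of code of your own. Each camera call takes 0.05 s, during which the arm holds its last target.

## Working session

There is one attempt and no reset: what is moved stays moved. The work goes in short steps, Python scripts to look and compute and a tool call to move; the robot and the scene stay as the last step left them, time stands still between calls to the robot, and variables do not carry over. Pictures are saved under pics/ and viewed, and the job is handed in when it is done.

Besides the shell and the picture viewer there is one more tool, called after "Emit:" as name([rows], argument=value, ...), one row to a line, values as JSON. carry_out: Moves the arm, as the interface text tells. Its arguments: {"type":"object","properties":{"moves":{"type":"array"},"claw":{"type":"number"},"grip_force":{"type":"number"}},"required":["moves"]}

```bash
mkdir -p pics; ls
python3 - <<'E'
from plant import *
import cv2
o=get_obs();print(o)
for n in["scene","side","wrist"]:
    f=grab_frame(n);cv2.imwrite(f"pics/{n}0.png",f[:,:,::-1]);print(n,camera_info(n))
print(nose_length)
E
```

```text
pics
{'t': 0.0, 'qpos': array([ 2.58589686e-01,  3.85548779e-01,  6.62147250e-03, -5.20590026e-04,
       -1.19397178e+00, -2.58584331e-01]), 'dq': array([ 2.63582555e-04, -3.85993983e-04, -5.84291138e-05,  5.48121137e-04,
        8.46226508e-04,  6.20681729e-04]), 'tau': array([ 5.69075401e-04, -3.90661991e+01,  1.87403029e+01,  4.22001421e+00,
        1.09914420e-02, -1.81494070e-04]), 'tcp_pos': array([6.24416555e-01, 1.93057758e-05, 2.29459358e-01]), 'tool_rot': array([ 2.22012032, -2.22053488, -0.00231652]), 'force': array([-0.02898973,  0.36207655,  0.15735145]), 'ft_torque': array([-0.03630094, -0.02426627,  0.00375036]), 'width': 0.9990439231003341}
scene {'mtx': array([[457.25996858,   0.        , 326.00601385],
       [  0.        , 457.25996858, 240.02939553],
       [  0.        ,   0.        ,   1.        ]]), 'eye': array([1.04179604, 0.60159632, 0.59826669]), 'attitude': array([0.44946784, 1.08349794, 2.17209541])}
side {'mtx': array([[436.59771192,   0.        , 326.03977728],
       [  0.        , 436.59771192, 236.73223028],
       [  0.        ,   0.        ,   1.        ]]), 'eye': array([ 0.47562108, -0.5426627 ,  0.76291642]), 'attitude': array([ 0.72052684, -0.02992493, -0.04500924])}
wrist {'mtx': array([[349.02915879,   0.        , 321.87725454],
       [  0.        , 349.02915879, 242.03552292],
       [  0.        ,   0.        ,   1.        ]]), 'tool_from_camera': array([[ 1.10092968e-03,  9.66088071e-01,  2.58210432e-01,
         6.92919461e-02],
       [ 9.99999391e-01, -1.04481681e-03, -3.54532355e-04,
         8.08365892e-04],
       [-7.27268781e-05,  2.58210666e-01, -9.66088633e-01,
        -1.53591023e-01],
       [ 0.00000000e+00,  0.00000000e+00,  0.00000000e+00,
         1.00000000e+00]])}
0.008
```

View pics/scene0.png

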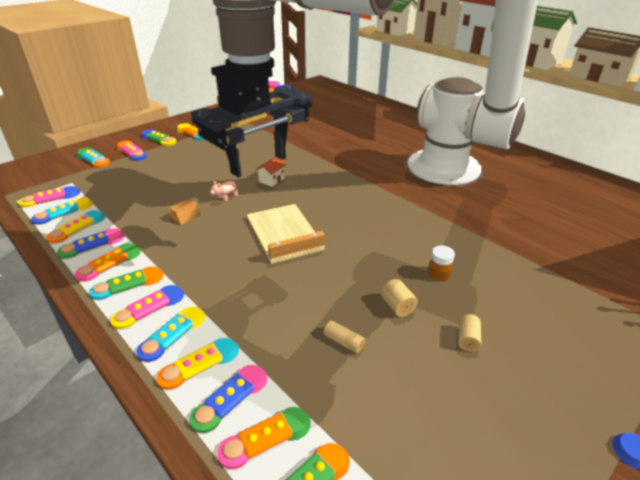

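View pics/side0.png

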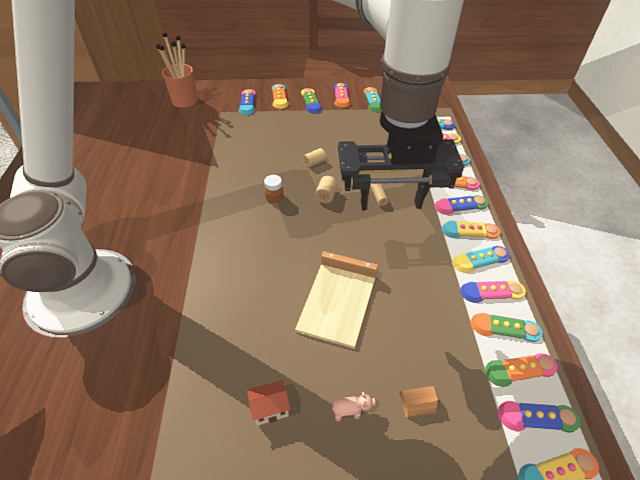

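View pics/wrist0.png

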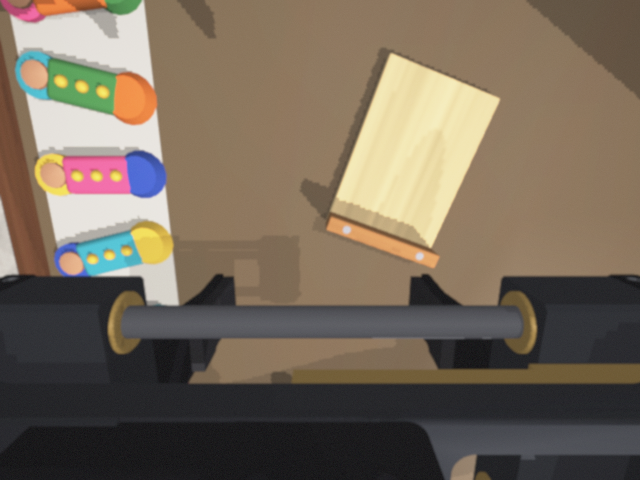

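The views show the board mid-scene, the three blanks at far +y, and the chock, pig and house at -y. I'll get coarse positions from rays first.

```bash
cat > h.py <<'E'
import numpy as np, cv2
from scipy.spatial.transform import Rotation as R
from plant import *
def cam(n,o=None):
    c=camera_info(n)
    if n=="wrist":
        o=o or get_obs(); T=c["tool_from_camera"]; Rt=R.from_rotvec(o["tool_rot"]).as_matrix()
        return c["mtx"],Rt@T[:3,3]+o["tcp_pos"],Rt@T[:3,:3]
    return c["mtx"],np.array(c["eye"]),R.from_rotvec(c["attitude"]).as_matrix()
def onplane(C,uv,z):
    K,e,A=C; uv=np.atleast_2d(np.array(uv,float))
    d=np.c_[(uv[:,0]-K[0,2])/K[0,0],-(uv[:,1]-K[1,2])/K[1,1],-np.ones(len(uv))]@A.T
    return e+d*((z-e[2])/d[:,2])[:,None]
def proj(C,P):
    K,e,A=C; p=(np.atleast_2d(P)-e)@A
    return np.c_[K[0,2]+K[0,0]*p[:,0]/-p[:,2],K[1,2]-K[1,1]*p[:,1]/-p[:,2]]
def snap(name):
    o=get_obs(); C=cam("wrist",o); f=grab_frame("wrist"); b=f[:,:,::-1].copy()
    cv2.imwrite(f"pics/{name}.png",b); np.savez(f"pics/{name}.npz",K=C[0],e=C[1],A=C[2]); return o,C,b
def load(name):
    d=np.load(f"pics/{name}.npz"); return (d["K"],d["e"],d["A"]),cv2.imread(f"pics/{name}.png")
def tomove(P,o=None,yaw=None):
    "shift mm in tool axes to put TCP at P; turn about tool z so jaw axis (tool y) lies along world yaw"
    o=o or get_obs(); Rt=R.from_rotvec(o["tool_rot"]).as_matrix()
    s=Rt.T@(np.array(P)-o["tcp_pos"])*1000
    out=[s.round(1)]
    if yaw is not None:
        # target: tool z down, y at yaw (mod pi, nearest)
        best=None
        for k in(0,np.pi):
            y=np.array([np.cos(yaw+k),np.sin(yaw+k),0]);z=np.array([0,0,-1.]);x=np.cross(y,z)
            w=R.from_matrix(Rt.T@np.c_[x,y,z]).as_rotvec()
            if best is None or np.linalg.norm(w)<np.linalg.norm(best):best=w
        out.append(best.round(3))
    return out
E
python3 - <<'E'
from h import *
S=cam("scene");D=cam("side");W=cam("wrist")
for n,s,d,z in[("thick",(400,298),(326,189),.023),("thin",(344,337),(379,195),.014),("med",(470,333),(315,158),.018),("jar",(441,265),(274,190),.03),("chock",(184,211),(420,402),.016),("pig",(224,189),(352,406),.025),("house",(271,174),(269,402),.03)]:
    print(n,onplane(S,s,z)[0].round(3),onplane(D,d,z)[0].round(3))
# board top corners in wrist
for z,p in[(.012,(390,53)),(.012,(498,99)),(.042,(328,230)),(.042,(437,266)),(.042,(332,214)),(.042,(440,251))]:print(onplane(W,p,z)[0].round(4))
E
```

```text
thick [0.527 0.266 0.023] [0.526 0.265 0.023]
thin [0.66  0.255 0.014] [0.658 0.247 0.014]
med [0.502 0.396 0.018] [0.503 0.394 0.018]
jar [0.402 0.266 0.03 ] [0.397 0.258 0.03 ]
chock [ 0.661 -0.263  0.016] [ 0.66  -0.271  0.016]
pig [ 0.545 -0.271  0.025] [ 0.542 -0.275  0.025]
house [ 0.418 -0.246  0.03 ] [ 0.403 -0.264  0.03 ]
[ 0.5579 -0.1584  0.012 ]
[ 0.4484 -0.1172  0.012 ]
[0.6172 0.0094 0.042 ]
[0.5045 0.0475 0.042 ]
[ 0.6133 -0.0068  0.042 ]
[0.5028 0.0313 0.042 ]
```

Run:
```python
import cv2
a=cv2.imread('pics/scene0.png')[230:380,300:520];b=cv2.imread('pics/side0.png')[130:230,240:440]
cv2.imwrite('pics/c1.png',cv2.resize(a,None,fx=3,fy=3,interpolation=3))
cv2.imwrite('pics/c2.png',cv2.resize(b,None,fx=4,fy=4,interpolation=3))
```

```text
(no output)
```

View pics/c1.png

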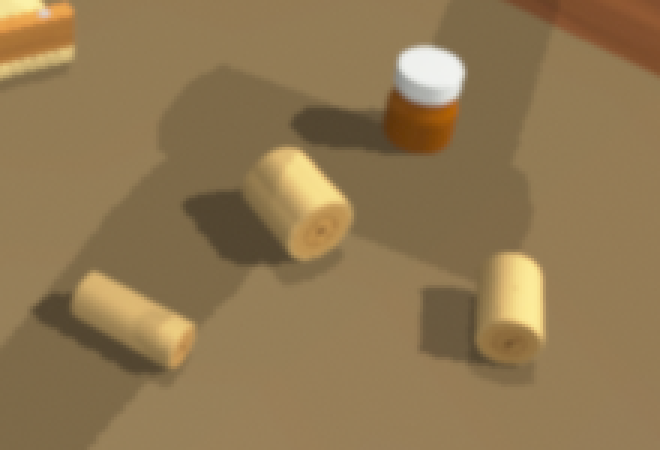

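View pics/c2.png

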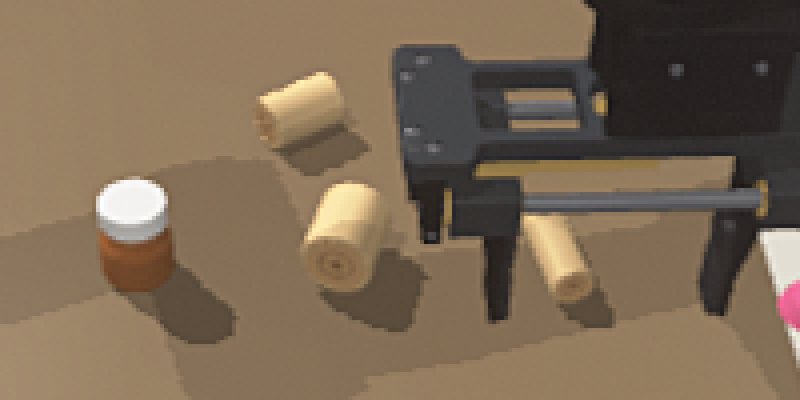

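Emit:
carry_out([
  [[-420,54,-100],[0,0,0]],
  [[-420,54,-100],[0,0,0]],
  [[-420,54,-100],[0,0,0]],
  [[-420,54,-100],[0,0,0]],
  [[-420,54,-100],[0,0,0]],
])

```text
t: 0.57
tcp_pos: [0.5983, 0.2028, 0.2783]
tool_rot: [2.22, -2.221, -0.002]
force: [1.5, 0.3, 0.7]
width: 0.998
```

Run:
```python
from h import *
print(tomove([.57,.42,.33]),get_obs()['t'])
```

```text
[array([-217.2,   28.5,  -51.7])] 0.5667
```

Emit:
carry_out([
  [[-217,28,-52],[0,0,0]],
  [[-217,28,-52],[0,0,0]],
  [[-217,28,-52],[0,0,0]],
  [[-217,28,-52],[0,0,0]],
  [[-217,28,-52],[0,0,0]],
])

```text
t: 0.98
tcp_pos: [0.572, 0.404, 0.3263]
tool_rot: [2.219, -2.22, -0.002]
force: [1.1, -0.1, -0.3]
width: 1.0
```

Emit:
carry_out([
  [[0,0,0],[0,0,0]],
  [[0,0,0],[0,0,0]],
])

```text
t: 1.15
tcp_pos: [0.571, 0.4066, 0.3252]
tool_rot: [2.223, -2.215, -0.003]
force: [0.1, 0.1, 0.1]
width: 0.997
```

Run:
```python
from h import *
o,C,b=snap("w1"); print(o['tcp_pos'],o['t'],abs(o['dq']).max())
for z in (0,):print(proj(C,[[.527,.266,.023],[.66,.25,.014],[.502,.395,.018]]))
```

```text
[0.57102751 0.40660707 0.32519515] 1.15 0.047953891399168246
[[357.07705975  88.19332258]
 [247.89127032  74.71991465]
 [372.67840476 194.50383399]]
```

View pics/w1.png

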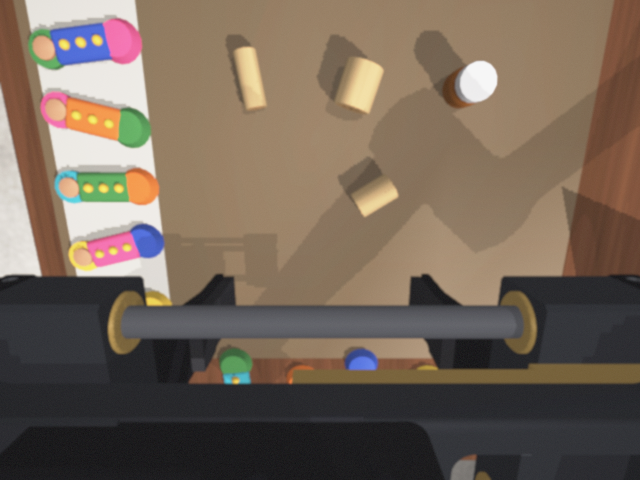

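Run:
```python
from h import *
C,b=load("w1")
hsv=cv2.cvtColor(b,cv2.COLOR_BGR2HSV)
for p in[(249,78),(360,85),(374,194),(300,150),(330,60)]:print(p,hsv[p[1],p[0]])
m=cv2.inRange(hsv,(12,70,170),(32,255,255)); m[:,:170]=0;m[265:]=0
n,l,st,ce=cv2.connectedComponentsWithStats(m)
for i in range(1,n):
    if st[i,4]<150:continue
    cn=cv2.findContours((l==i).astype('uint8'),0,2)[0][0]
    rc=cv2.minAreaRect(cn);bx=cv2.boxPoints(rc)
    for z in(.023,.018,.014):
        P=onplane(C,bx,z);c=P.mean(0);e1=P[1]-P[0];e2=P[2]-P[1]
        L=sorted([(np.linalg.norm(e),np.degrees(np.arctan2(e[1],e[0]))%180) for e in(e1,e2)])
        print(st[i,4],ce[i].round(),z,c.round(4),np.round(L,3).tolist())
```

```text
(249, 78) [ 22  85 237]
(360, 85) [ 22  80 241]
(374, 194) [ 17  97 210]
(300, 150) [ 16  84 160]
(330, 60) [ 17  74 117]
1311 [251.  77.] 0.023 [0.6552 0.2551 0.023 ] [[0.025, 10.665], [0.069, 100.365]]
1311 [251.  77.] 0.018 [0.6561 0.2542 0.018 ] [[0.025, 10.665], [0.07, 100.365]]
1311 [251.  77.] 0.014 [0.6569 0.2535 0.014 ] [[0.026, 10.665], [0.07, 100.365]]
1579 [363.  85.] 0.023 [0.5203 0.2623 0.023 ] [[0.038, 162.844], [0.057, 70.389]]
1579 [363.  85.] 0.018 [0.5198 0.2615 0.018 ] [[0.038, 162.844], [0.058, 70.389]]
1579 [363.  85.] 0.014 [0.5193 0.2608 0.014 ] [[0.039, 162.844], [0.059, 70.389]]
799 [377. 199.] 0.023 [0.4969 0.3998 0.023 ] [[0.026, 121.965], [0.054, 29.858]]
799 [377. 199.] 0.018 [0.4961 0.4005 0.018 ] [[0.027, 121.965], [0.055, 29.858]]
799 [377. 199.] 0.014 [0.4954 0.401  0.014 ] [[0.027, 121.965], [0.055, 29.858]]
327 [447. 257.] 0.023 [0.3977 0.4759 0.023 ] [[0.027, 96.19], [0.043, 0.186]]
327 [447. 257.] 0.018 [0.3958 0.4775 0.018 ] [[0.028, 96.19], [0.044, 0.186]]
327 [447. 257.] 0.014 [0.3943 0.4787 0.014 ] [[0.028, 96.19], [0.044, 0.186]]
155 [553. 260.] 0.023 [0.2526 0.4841 0.023 ] [[0.022, 124.417], [0.039, 30.978]]
155 [553. 260.] 0.018 [0.2491 0.4857 0.018 ] [[0.023, 124.417], [0.04, 30.978]]
155 [553. 260.] 0.014 [0.2463 0.487  0.014 ] [[0.023, 124.417], [0.04, 30.978]]
```

Run:
```python
import cv2
b=cv2.imread('pics/w1.png')[30:230,220:420];cv2.imwrite('pics/c3.png',cv2.resize(b,(600,600),interpolation=0))
```

```text
(no output)
```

View pics/c3.png

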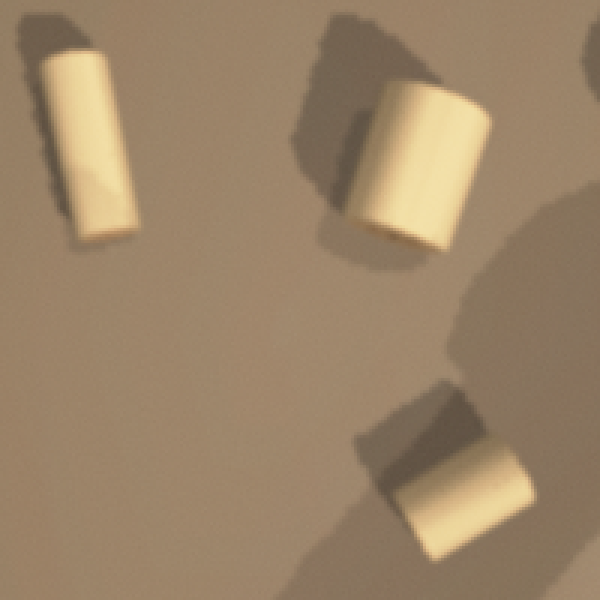

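Run:
```python
from h import *
C,b=load("w1")
for n,q,z in[("thick",[(388,84),(490,118),(448,250),(346,214)],.025),("thin",[(43,55),(104,52),(139,230),(78,240)],.015),("med",[(392,490),(492,436),(535,495),(435,560)],.02)]:
    P=onplane(C,np.array(q)/3+[220,30],z)
    e=[P[(i+1)%4]-P[i] for i in range(4)]
    print(n,P.mean(0).round(4),[(round(np.linalg.norm(v),4),round(np.degrees(np.arctan2(v[1],v[0]))%180,1)) for v in e])
C,b=load("w1")
o=get_obs()
print(tomove([.525,.263,.1],o,np.radians(70)))
```

```text
thick [0.5246 0.2637 0.025 ] [(np.float64(0.0425), np.float64(163.6)), (np.float64(0.0515), np.float64(73.4)), (np.float64(0.044), np.float64(162.1)), (np.float64(0.0504), np.float64(71.7))]
thin [0.6569 0.2546 0.015 ] [(np.float64(0.0244), np.float64(2.8)), (np.float64(0.0675), np.float64(99.8)), (np.float64(0.0258), np.float64(9.0)), (np.float64(0.0701), np.float64(98.5))]
med [0.4999 0.3957 0.02  ] [(np.float64(0.0486), np.float64(28.8)), (np.float64(0.0324), np.float64(128.4)), (np.float64(0.0517), np.float64(34.2)), (np.float64(0.0369), np.float64(122.7))]
[array([141.4,  45.7, 225.7]), array([ 5.00e-03,  1.00e-03, -1.22e+00])]
```

Emit:
carry_out([
  [[141,46,200],[0,0,-1.26]],
  [[141,46,200],[0,0,-1.26]],
  [[141,46,200],[0,0,-1.26]],
  [[141,46,200],[0,0,-1.26]],
  [[141,46,200],[0,0,-1.26]],
])

```text
t: 1.62
tcp_pos: [0.5318, 0.2833, 0.1577]
tool_rot: [2.797, -1.424, -0.004]
force: [1.1, 1.0, -0.1]
width: 1.002
```

Run:
```python
from h import *
print(tomove([.525,.264,.12],None,np.radians(72.5)),get_obs()['qpos'])
```

```text
[array([11.6, 16.7, 37.7]), array([ 0.003,  0.002, -0.636])] [ 0.756972    0.40784169 -0.14853018 -0.00194037 -1.01764647 -0.12706439]
```

Emit:
carry_out([
  [[11.6,16.7,60],[0.003,0.002,-0.636]],
  [[11.6,16.7,60],[0.003,0.002,-0.636]],
  [[11.6,16.7,60],[0.003,0.002,-0.636]],
  [[11.6,16.7,60],[0.003,0.002,-0.636]],
  [[11.6,16.7,60],[0.003,0.002,-0.636]],
])

```text
t: 2.03
tcp_pos: [0.5248, 0.2614, 0.0972]
tool_rot: [3.101, -0.496, -0.002]
force: [-0.1, 0.3, -0.9]
width: 0.997
```

Emit:
carry_out([
  [[0,0,0],[0,0,-0.02]],
  [[0,0,0],[0,0,-0.02]],
])

```text
t: 2.2
tcp_pos: [0.5246, 0.2591, 0.0971]
tool_rot: [3.104, -0.468, -0.003]
force: [1.0, 0.4, -0.2]
width: 1.0
```

Run:
```python
from h import *
print(tomove([.525,.264,.012],None,np.radians(72.5)),get_obs()['qpos'])
snap("w2")
f=grab_frame("scene");cv2.imwrite("pics/s2.png",cv2.resize(f[180:400,280:560,::-1],None,fx=2.8,fy=2.7))
```

```text
[array([-0.9, -5.1, 85.1]), array([0.003, 0.002, 0.006])] [ 7.35404321e-01  4.45969659e-01 -2.63280259e-01 -4.54563250e-06
 -8.64679125e-01  5.35797023e-01]
```

View pics/s2.png

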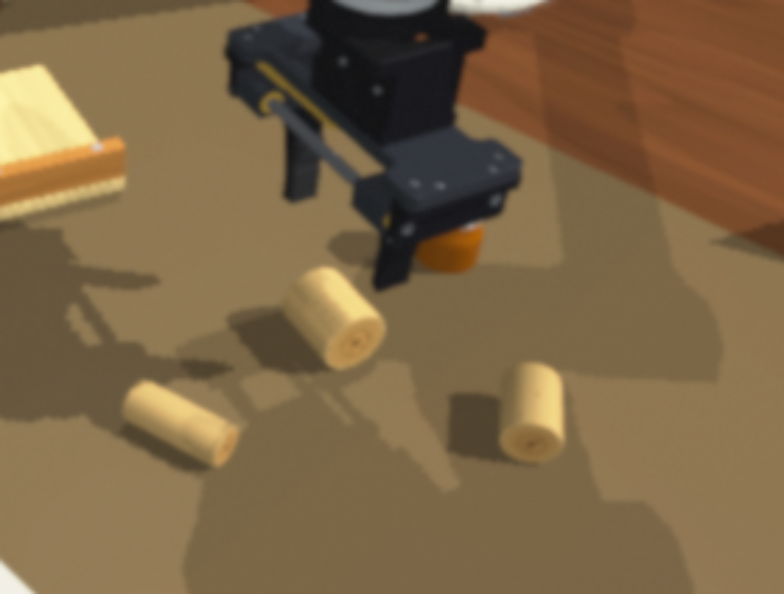

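View pics/w2.png

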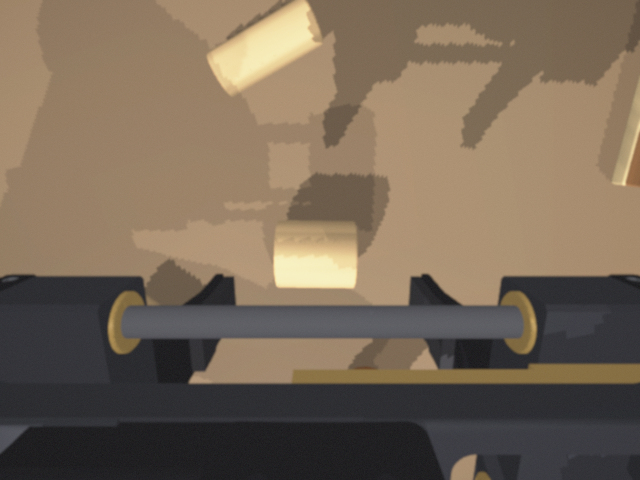

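Run:
```python
from h import *
C,b=load("w2")
print(proj(C,[.525,.264,.023]), onplane(C,[(316,255)],.023))
P=onplane(C,[(274,226),(357,226),(355,288),(277,288)],.023);print(P.round(4))
P=onplane(C,[(209,54),(293,1),(320,36),(233,94)],.014);print(P.round(4),P.mean(0)) # thin
```

```text
[[315.55955722 255.26595455]] [[0.52509255 0.26365638 0.023     ]]
[[0.5526 0.2844 0.023 ]
 [0.5363 0.2315 0.023 ]
 [0.494  0.2448 0.023 ]
 [0.5101 0.2969 0.023 ]]
[[0.6647 0.2888 0.014 ]
 [0.6766 0.2307 0.014 ]
 [0.6542 0.2209 0.014 ]
 [0.6391 0.2829 0.014 ]] [0.65864984 0.25584786 0.014     ]
```

Emit:
carry_out([
  [[-1,-5,40],[0,0,0]],
  [[-1,-5,80],[0,0,0]],
  [[-1,-5,85],[0,0,0]],
  [[-1,-5,85],[0,0,0]],
  [[-1,-5,85],[0,0,0]],
])

```text
t: 2.72
tcp_pos: [0.5252, 0.2644, 0.0124]
tool_rot: [3.104, -0.47, -0.003]
force: [0.4, -0.1, 0.3]
width: 0.998
```

Emit:
carry_out([
  [[0,0,0],[0,0,0]],
  [[0,0,0],[0,0,0]],
  [[0,0,0],[0,0,0]],
  [[0,0,0],[0,0,0]],
  [[0,0,0],[0,0,0]],
], claw=0.5, grip_force=12)

```text
t: 3.13
tcp_pos: [0.5253, 0.2645, 0.0129]
tool_rot: [3.104, -0.471, -0.002]
force: [0.7, 0.4, -0.1]
width: 0.707
```

Emit:
carry_out([
  [[0,0,0],[0,0,0]],
  [[0,0,0],[0,0,0]],
  [[0,0,0],[0,0,0]],
  [[0,0,0],[0,0,0]],
  [[0,0,0],[0,0,0]],
], claw=0.3, grip_force=15)

```text
t: 3.55
tcp_pos: [0.5253, 0.2645, 0.0131]
tool_rot: [3.104, -0.47, -0.002]
force: [-0.4, -0.1, 2.4]
width: 0.594
```

Emit:
carry_out([
  [[0,0,-40],[0,0,0]],
  [[0,0,-80],[0,0,0]],
  [[0,0,-120],[0,0,0]],
  [[0,0,-150],[0,0,0]],
  [[0,0,-150],[0,0,0]],
])

```text
t: 3.97
tcp_pos: [0.5292, 0.2672, 0.1708]
tool_rot: [-3.099, 0.467, -0.015]
force: [1.3, 0.2, -0.2]
width: 0.597
```

Run:
```python
from h import *
# go to a view pose of board: tcp so the board is ahead of tool x, yaw 160.7
print(tomove([.59,.09,.16],None,np.radians(160.7)),get_obs()['qpos'])
```

```text
[array([110.3, 151.5,  10.3]), array([-1.000e-03, -1.400e-02, -1.533e+00])] [ 0.74189827  0.37252302 -0.17048598  0.00303053 -1.01547714  0.52801493]
```

Run:
```python
from h import *
print(tomove([.57,.05,.30],None))
```

```text
[array([ 104.2,  194.3, -130.2])]
```

Emit:
carry_out([
  [[104,194,-130],[0,0,1.609]],
  [[104,194,-130],[0,0,1.609]],
  [[104,194,-130],[0,0,1.609]],
  [[104,194,-130],[0,0,1.609]],
  [[104,194,-130],[0,0,1.609]],
])

```text
t: 4.38
tcp_pos: [0.5611, 0.0902, 0.2738]
tool_rot: [-2.804, 1.409, 0.002]
force: [2.0, 0.1, -1.1]
width: 0.596
```

Run:
```python
from h import *
print(tomove([.57,.05,.30],None,np.radians(160.7)))
```

```text
[array([ 37.6,  16.8, -26.3]), array([-0.001,  0.004,  0.976])]
```

Emit:
carry_out([
  [[38,17,-26],[0,0,0.976]],
  [[38,17,-26],[0,0,0.976]],
  [[38,17,-26],[0,0,0.976]],
  [[38,17,-26],[0,0,0.976]],
  [[38,17,-26],[0,0,0.976]],
])

```text
t: 4.8
tcp_pos: [0.5699, 0.049, 0.299]
tool_rot: [-2.233, 2.205, 0.005]
force: [0.0, -0.2, -0.3]
width: 0.592
```

Emit:
carry_out([
  [[0,0,0],[0,0,0.36]],
  [[0,0,0],[0,0,0.36]],
  [[0,0,0],[0,0,0.36]],
  [[0,0,0],[0,0,0.36]],
  [[0,0,0],[0,0,0.36]],
])

```text
t: 5.22
tcp_pos: [0.5697, 0.0491, 0.2983]
tool_rot: [-1.807, 2.568, 0.006]
force: [0.3, 1.3, -1.0]
width: 0.597
```

Run:
```python
from h import *
o,C,b=snap("w3");print(o['tcp_pos'],o['qpos'],tomove(o['tcp_pos'],o,np.radians(160.7)))
```

```text
[0.56973357 0.04908092 0.29828175] [ 0.36687822  0.25440866 -0.00920237 -0.00433165 -1.30649954 -0.71023495] [array([0., 0., 0.]), array([ 0.002,  0.004, -0.008])]
```

View pics/w3.png

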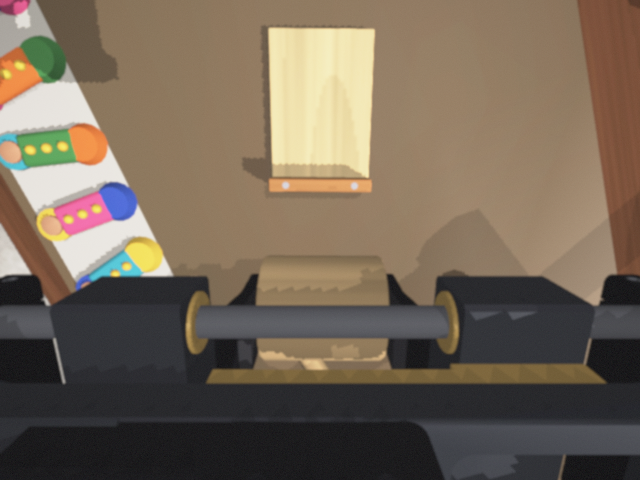

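Run:
```python
from h import *
C,b=load("w3")
cv2.imwrite('pics/c4.png',cv2.resize(b[15:205,250:395],None,fx=4,fy=3.1*0+4)[:600*2:1][:760]) 
hsv=cv2.cvtColor(b,cv2.COLOR_BGR2HSV);print(hsv[100,320],hsv[185,320],hsv[100,240],hsv[100,270])
x=b[100,258:282].tolist();print(x)
# edges subpixel: gradient columns
g=cv2.cvtColor(b,cv2.COLOR_BGR2GRAY).astype(float)
# plate left/right per row, use saturation-free blue+green intensity
L=[];Rr=[]
for v in range(40,170,3):
    r=g[v]; d=np.diff(r)
    s=d[258:285]; k=np.argmax(s);L.append((258+k+.5,v))
    s=d[360:385]; k=np.argmin(s);Rr.append((360+k+.5,v))
T=[]
for u in range(280,366,4):
    d=np.diff(g[:,u]);k=np.argmax(d[15:45]);T.append((u,15+k+.5))
def fit(p):
    return cv2.fitLine(np.array(p,np.float32),cv2.DIST_HUBER,0,.01,.01).ravel()
def inter(a,b):
    t=np.linalg.solve(np.c_[a[:2],-b[:2]],b[2:]-a[2:]);return a[2:]+t[0]*a[:2]
l,r,t=fit(L),fit(Rr),fit(T)
c1,c2=inter(l,t),inter(r,t);print(c1,c2)
# lines on plane z=.012
lp=onplane(C,[l[2:]-60*l[:2]*np.sign(l[1]),l[2:]+60*l[:2]*np.sign(l[1])],.012)
rp=onplane(C,[r[2:]-60*r[:2]*np.sign(r[1]),r[2:]+60*r[:2]*np.sign(r[1])],.012)
tp=onplane(C,[c1,c2],.012)
for n,p in(("l",lp),("r",rp),("t",tp)):
    d=p[1]-p[0];print(n,p.round(4).tolist(),np.degrees(np.arctan2(d[1],d[0])))
print(np.linalg.norm(tp[1]-tp[0]))
# stop: inner top edge, outer top edge at z=.042
so=mask=cv2.inRange(hsv,(5,130,120),(17,255,255));mask[:160]=0;mask[205:]=0;mask[:,:255]=0;mask[:,385:]=0
ys,xs=np.nonzero(mask);rc=cv2.minAreaRect(np.c_[xs,ys].astype(np.float32));bx=cv2.boxPoints(rc);print(bx)
P=onplane(C,bx,.042);print(P.round(4))
```

```text
[ 23  70 241] [ 15 135 227] [ 16  86 148] [ 19  90 198]
[[99, 125, 148], [101, 126, 149], [97, 123, 147], [94, 121, 144], [93, 116, 138], [83, 104, 123], [81, 99, 117], [77, 94, 111], [76, 94, 111], [76, 93, 110], [77, 95, 111], [91, 118, 137], [128, 172, 198], [164, 220, 237], [184, 232, 244], [186, 234, 244], [185, 235, 244], [185, 234, 244], [183, 233, 244], [184, 233, 244], [182, 232, 243], [182, 232, 243], [182, 231, 243], [180, 230, 243]]
[267.54135  27.5    ] [374.58298  27.5    ]
l [[0.5638, -0.1426, 0.012], [0.6095, -0.0182, 0.012]] 69.84259461248278
r [[0.4511, -0.1024, 0.012], [0.4968, 0.0221, 0.012]] 69.8157936175394
t [[0.5579, -0.1587, 0.012], [0.4452, -0.1185, 0.012]] 160.36788995174098
0.11973801025765211
[[269. 178.]
 [370. 178.]
 [370. 191.]
 [269. 191.]]
[[ 0.6135 -0.0048  0.042 ]
 [ 0.5034  0.0346  0.042 ]
 [ 0.5079  0.0489  0.042 ]
 [ 0.6191  0.0091  0.042 ]]
```

View pics/c4.png

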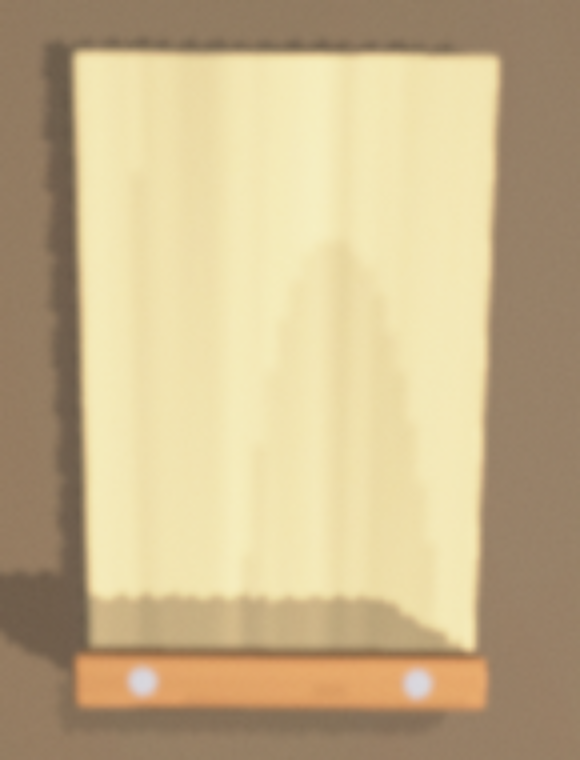

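```bash
cat >> h.py <<'E'
O=np.array([.5322,-.0541,0]);BH=np.radians(-110)
EX=np.array([np.cos(BH),np.sin(BH),0]);EY=np.array([-EX[1],EX[0],0])
BY=np.radians(160.)
def bd(x,y,z): return O+x*EX+y*EY+np.array([0,0,z])
def inb(P): d=np.asarray(P)-O; return np.array([d@EX,d@EY,d[2]])
E
python3 - <<'E'
from h import *
print(tomove(bd(-.050,0,.07),None,BY))
E
```

```text
[array([ 6.070e+01, -2.000e-01,  2.282e+02]), array([0.002, 0.004, 0.004])]
```

Emit:
carry_out([
  [[61,0,100],[0.002,0.004,0.004]],
  [[61,0,140],[0.002,0.004,0.004]],
  [[61,0,170],[0.002,0.004,0.004]],
  [[61,0,200],[0.002,0.004,0.004]],
  [[61,0,228],[0.002,0.004,0.004]],
])

```text
t: 5.68
tcp_pos: [0.5498, -0.0052, 0.1001]
tool_rot: [-1.804, 2.57, -0.001]
force: [0.7, 1.1, -1.4]
width: 0.594
```

Emit:
carry_out([
  [[0,0,0],[0,0,0]],
  [[0,0,0],[0,0,0]],
])

```text
t: 5.85
tcp_pos: [0.5487, -0.0059, 0.0987]
tool_rot: [1.805, -2.567, -0.001]
force: [1.0, 0.7, 0.8]
width: 0.601
```

Run:
```python
from h import *
print(tomove(bd(-.050,0,.0255),None,BY))
```

```text
[array([ 0.8, -1.2, 73.2]), array([ 0.003, -0.003,  0.004])]
```

Emit:
carry_out([
  [[1,-1,35],[0.003,-0.003,0.004]],
  [[1,-1,60],[0.003,-0.003,0.004]],
  [[1,-1,70],[0.003,-0.003,0.004]],
  [[1,-1,73],[0.003,-0.003,0.004]],
  [[1,-1,73],[0.003,-0.003,0.004]],
])

```text
t: 6.27
tcp_pos: [0.5508, -0.0067, 0.0274]
tool_rot: [-1.802, 2.57, -0.003]
force: [0.1, 0.3, 0.5]
width: 0.592
```

Run:
```python
from h import *
o=get_obs();print(tomove(bd(-.050,0,.0255),None,BY),inb(o['tcp_pos']),o['force'])
for n in("scene","side"):
    f=grab_frame(n)[:,:,::-1]; cv2.imwrite(f"pics/{n}3.png",cv2.resize(f[130:300,220:420] if n=="scene" else f[200:370,250:450],None,fx=3.5,fy=3.5))
```

```text
[array([0.9, 1.3, 1.9]), array([-0.003,  0.002,  0.001])] [-0.05089893  0.00127431  0.02736065] [0.09426966 0.25486693 0.5361873 ]
```

View pics/scene3.png

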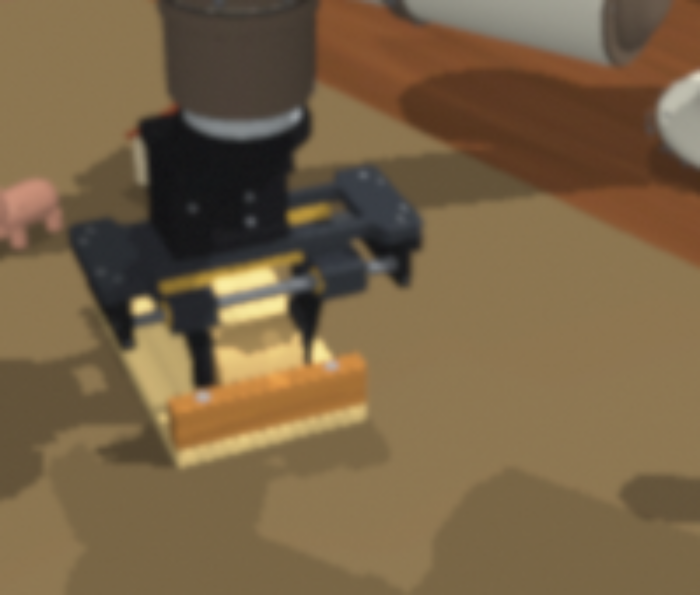

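Emit:
carry_out([
  [[0,1,2],[0,0,0]],
  [[-1,1,2.5],[0,0,0]],
  [[-1,1,2.5],[0,0,0]],
])

```text
t: 6.62
tcp_pos: [0.5512, -0.0051, 0.0266]
tool_rot: [-1.8, 2.567, -0.005]
force: [-0.2, 0.0, -0.3]
width: 0.598
```

Emit:
carry_out([
  [[0,0,0],[0,0,0]],
  [[0,0,0],[0,0,0]],
  [[0,0,0],[0,0,0]],
  [[0,0,0],[0,0,0]],
  [[0,0,0],[0,0,0]],
], claw=0.85)

```text
t: 7.03
tcp_pos: [0.5512, -0.0051, 0.0266]
tool_rot: [-1.8, 2.567, -0.005]
force: [-0.1, -0.1, -0.1]
width: 0.83
```

Emit:
carry_out([
  [[0,0,-2],[0,0,0]],
  [[0,0,-10],[0,0,0]],
  [[0,0,-40],[0,0,0]],
  [[-10,0,-80],[0,0,0]],
  [[-30,0,-120],[0,0,0]],
])

```text
t: 7.45
tcp_pos: [0.559, 0.0205, 0.1456]
tool_rot: [-1.799, 2.57, -0.004]
force: [1.1, 0.9, -0.9]
width: 0.853
```

Run:
```python
from h import *
o,C,b=snap("w4");print(o['tcp_pos'])
```

```text
[0.55899327 0.0205436  0.14562007]
```

View pics/w4.png

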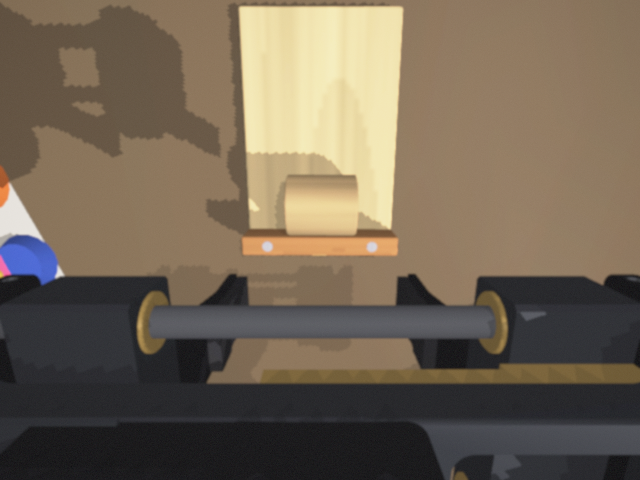

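Run:
```python
from h import *
C,b=load("w4")
for p in onplane(C,[(286,205),(357,205),(321.5,205)],.045):print(inb(p).round(4))
for p in onplane(C,[(321.5,176)],.045):print('far edge',inb(p).round(4))
for p in onplane(C,[(320,231)],.042):print('stop inner',inb(p).round(4))
print(tomove([.500,.396,.14],None,np.radians(30.5)), get_obs()['qpos'])
```

```text
[-0.0497  0.0252  0.045 ]
[-0.0497 -0.0268  0.045 ]
[-0.0497 -0.0008  0.045 ]
far edge [-0.0288 -0.0008  0.045 ]
stop inner [-0.07    0.0003  0.042 ]
[array([-327.3,  188.3,   14.5]), array([-0.026,  0.001, -0.877])] [ 0.33136799  0.34129856 -0.26512327  0.00601911 -0.93994489 -0.67911475]
```

Emit:
carry_out([
  [[-327,188,0],[-0.02,0,-0.877]],
  [[-327,188,0],[-0.02,0,-0.877]],
  [[-327,188,0],[-0.02,0,-0.877]],
  [[-327,188,0],[-0.02,0,-0.877]],
  [[-327,188,0],[-0.02,0,-0.877]],
])

```text
t: 7.92
tcp_pos: [0.5264, 0.229, 0.1506]
tool_rot: [-2.508, 1.882, -0.007]
force: [1.1, 0.7, 0.1]
width: 0.85
```

Run:
```python
from h import *
print(tomove([.500,.396,.11],None,np.radians(30.5)), get_obs()['qpos'])
```

```text
[array([-167.7,  -21.1,   40.8]), array([-0.007, -0.001, -0.249])] [ 0.69389067  0.36507654 -0.23911778  0.0032457  -0.95984324 -0.41232824]
```

Emit:
carry_out([
  [[-168,-21,40],[-0.007,0,-0.249]],
  [[-168,-21,40],[-0.007,0,-0.249]],
  [[-168,-21,40],[-0.007,0,-0.249]],
  [[-168,-21,40],[-0.007,0,-0.249]],
  [[-168,-21,40],[-0.007,0,-0.249]],
], claw=1.0)

```text
t: 8.33
tcp_pos: [0.4984, 0.4014, 0.1094]
tool_rot: [-2.731, 1.552, -0.001]
force: [-0.0, -0.9, -0.1]
width: 0.99
```

Emit:
carry_out([
  [[0,0,0],[0,0,0]],
  [[0,0,0],[0,0,0]],
])

```text
t: 8.5
tcp_pos: [0.498, 0.4019, 0.1091]
tool_rot: [2.733, -1.55, 0.001]
force: [0.6, -0.7, 0.0]
width: 0.999
```

Run:
```python
from h import *
o,C,b=snap("w5")
print(tomove([.500,.396,.011],None,np.radians(30.5)),proj(C,[.5,.396,.02]))
```

```text
[array([ 5. ,  1.1, 98.5]), array([-0.   , -0.001,  0.005])] [[323.33991463 239.47901617]]
```

View pics/w5.png

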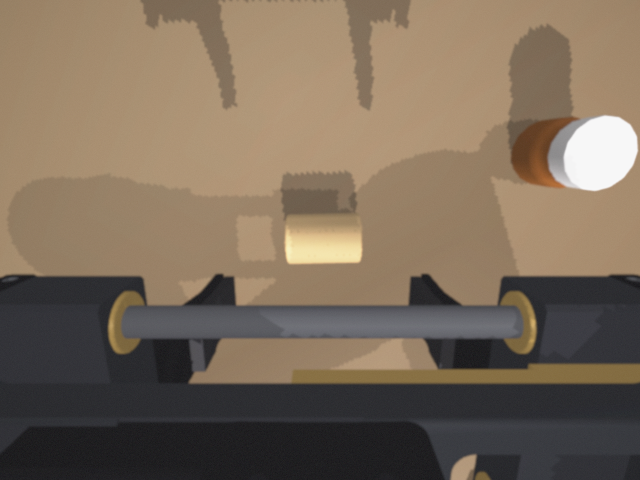

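Medium at about (323,239), matching the prediction and aligned. Descend and grip.

Emit:
carry_out([
  [[5,1,40],[0,0,0.005]],
  [[5,1,80],[0,0,0.005]],
  [[5,1,97],[0,0,0.005]],
  [[5,1,98],[0,0,0.005]],
  [[5,1,98],[0,0,0.005]],
])

```text
t: 8.97
tcp_pos: [0.5007, 0.3941, 0.0117]
tool_rot: [2.725, -1.561, 0.001]
force: [-0.3, 0.5, 0.6]
width: 1.008
```

Emit:
carry_out([
  [[0,0,0],[0,0,0]],
  [[0,0,0],[0,0,0]],
  [[0,0,0],[0,0,0]],
  [[0,0,0],[0,0,0]],
  [[0,0,0],[0,0,0]],
], claw=0.3)

```text
t: 9.38
tcp_pos: [0.5009, 0.3941, 0.0121]
tool_rot: [2.726, -1.561, 0.001]
force: [-0.1, 0.2, -0.9]
width: 0.708
```

Emit:
carry_out([
  [[0,0,0],[0,0,0]],
  [[0,0,0],[0,0,0]],
  [[0,0,0],[0,0,0]],
  [[0,0,0],[0,0,0]],
  [[0,0,0],[0,0,0]],
])

```text
t: 9.8
tcp_pos: [0.5009, 0.3943, 0.0124]
tool_rot: [-2.726, 1.561, -0.001]
force: [0.1, -0.3, 2.3]
width: 0.6
```

Emit:
carry_out([
  [[0,0,-40],[0,0,0]],
  [[0,0,-80],[0,0,0]],
  [[0,0,-120],[0,0,0]],
  [[0,0,-130],[0,0,0]],
  [[0,0,-130],[0,0,0]],
])

```text
t: 10.22
tcp_pos: [0.5025, 0.3962, 0.1472]
tool_rot: [-2.719, 1.556, -0.004]
force: [0.0, -0.2, 0.0]
width: 0.598
```

Run:
```python
from h import *
print(tomove(bd(-.005,0,.14),None,BY))
```

```text
[array([400.2, 198.7,   4.4]), array([-0.008,  0.006,  0.88 ])]
```

Emit:
carry_out([
  [[400,199,0],[-0.008,0.006,0.88]],
  [[400,199,0],[-0.008,0.006,0.88]],
  [[400,199,0],[-0.008,0.006,0.88]],
  [[400,199,0],[-0.008,0.006,0.88]],
  [[400,199,0],[-0.008,0.006,0.88]],
])

```text
t: 10.63
tcp_pos: [0.5149, 0.1843, 0.1417]
tool_rot: [2.106, -2.328, -0.001]
force: [1.4, -0.9, -0.1]
width: 0.598
```

Run:
```python
from h import *
print(tomove(bd(-.005,0,.14),None,BY))
```

```text
[array([230.7, -42.3,   1.9]), array([ 0.002, -0.002,  0.249])]
```

Emit:
carry_out([
  [[231,-42,0],[0.002,-0.002,0.249]],
  [[231,-42,0],[0.002,-0.002,0.249]],
  [[231,-42,0],[0.002,-0.002,0.249]],
  [[231,-42,0],[0.002,-0.002,0.249]],
  [[231,-42,0],[0.002,-0.002,0.249]],
])

```text
t: 11.05
tcp_pos: [0.5302, -0.0232, 0.1407]
tool_rot: [1.801, -2.572, -0.003]
force: [1.3, 0.5, -1.0]
width: 0.596
```

Emit:
carry_out([
  [[28,0,0],[0,0,0]],
  [[28,0,0],[0,0,0]],
  [[28,0,0],[0,0,0]],
])

```text
t: 11.3
tcp_pos: [0.5191, -0.0511, 0.1391]
tool_rot: [1.794, -2.573, -0.005]
force: [0.6, 0.5, -0.8]
width: 0.598
```

Run:
```python
from h import *
o,C,b=snap("w6");print(inb(o['tcp_pos']))
print(tomove(bd(-.006,0,.06),None,BY))
```

```text
[ 0.00164493 -0.01329777  0.13914662]
[array([ -6.5, -13.3,  79.5]), array([ 0.004, -0.002, -0.002])]
```

View pics/w6.png

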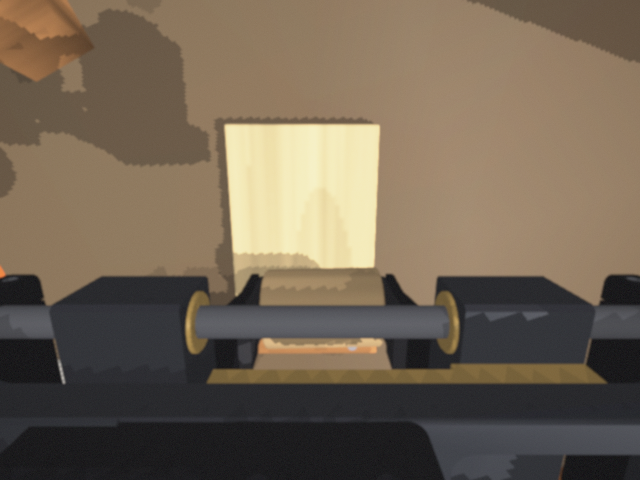

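Emit:
carry_out([
  [[-4,-13,40],[0.004,-0.002,0]],
  [[-4,-13,80],[0.004,-0.002,0]],
  [[-4,-13,95],[0.004,-0.002,0]],
  [[-4,-13,100],[0.004,-0.002,0]],
  [[-4,-13,100],[0.004,-0.002,0]],
])

```text
t: 11.77
tcp_pos: [0.5324, -0.0498, 0.0379]
tool_rot: [1.801, -2.57, -0.003]
force: [0.4, -0.3, -0.5]
width: 0.595
```

Run:
```python
from h import *
o=get_obs();print(inb(o['tcp_pos']))
print(tomove(bd(-.003,0,.025),None,BY))
```

```text
[-0.0041282  -0.0012599   0.03786257]
[array([ 1.1, -1.3, 12.9]), array([ 0.003, -0.002,  0.   ])]
```

Emit:
carry_out([
  [[1,-1,6],[0.003,-0.002,0]],
  [[1,-1,11],[0.003,-0.002,0]],
  [[1,-1,13],[0.003,-0.002,0]],
  [[1,-1,13],[0.003,-0.002,0]],
])

```text
t: 12.1
tcp_pos: [0.5332, -0.0509, 0.0252]
tool_rot: [-1.802, 2.572, 0.0]
force: [-0.4, -0.0, 0.1]
width: 0.6
```

Emit:
carry_out([
  [[-2,0,0],[0,0,0]],
  [[-4,0,0],[0,0,0]],
  [[-6,0,0],[0,0,0]],
  [[-8,0,0],[0,0,0]],
  [[-8,0,0],[0,0,0]],
])

```text
t: 12.52
tcp_pos: [0.5354, -0.0443, 0.0255]
tool_rot: [1.802, -2.572, -0.0]
force: [-1.4, -5.2, 0.8]
width: 0.6
```

Run:
```python
from h import *
o=get_obs();print(inb(o['tcp_pos']),o['force']@EX,o['force'])
```

```text
[-0.01026015 -0.00037001  0.02552716] 5.389823563750531 [-1.36809181 -5.23778574  0.83283357]
```

Emit:
carry_out([
  [[1,0,0],[0,0,0]],
  [[1,0,0],[0,0,0]],
])

```text
t: 12.68
tcp_pos: [0.5351, -0.0454, 0.0257]
tool_rot: [1.801, -2.573, 0.0]
force: [0.7, -0.1, -0.2]
width: 0.598
```

Emit:
carry_out([
  [[0,0,0],[0,0,0]],
  [[0,0,0],[0,0,0]],
  [[0,0,0],[0,0,0]],
  [[0,0,0],[0,0,0]],
  [[0,0,0],[0,0,0]],
], claw=0.8)

```text
t: 13.1
tcp_pos: [0.5352, -0.0452, 0.0258]
tool_rot: [1.802, -2.573, 0.0]
force: [-0.7, 0.8, -0.6]
width: 0.788
```

Emit:
carry_out([
  [[0,0,-3],[0,0,0]],
  [[0,0,-20],[0,0,0]],
  [[0,0,-50],[0,0,0]],
  [[0,0,-80],[0,0,0]],
  [[0,0,-115],[0,0,0]],
])

```text
t: 13.52
tcp_pos: [0.5342, -0.0453, 0.1412]
tool_rot: [1.8, -2.571, -0.002]
force: [0.4, 0.6, 0.1]
width: 0.798
```

Run:
```python
from h import *
print(tomove(bd(-.10,0,.17),None,BY))
for n in("scene","side"):
    f=grab_frame(n)[:,:,::-1]; cv2.imwrite(f"pics/{n}5.png",cv2.resize(f[130:300,220:420] if n=="scene" else f[230:370,270:430],None,fx=3.5,fy=3.5))
```

```text
[array([-91. ,  -1. , -28.9]), array([ 0.003, -0.002,  0.   ])]
```

View pics/side5.png

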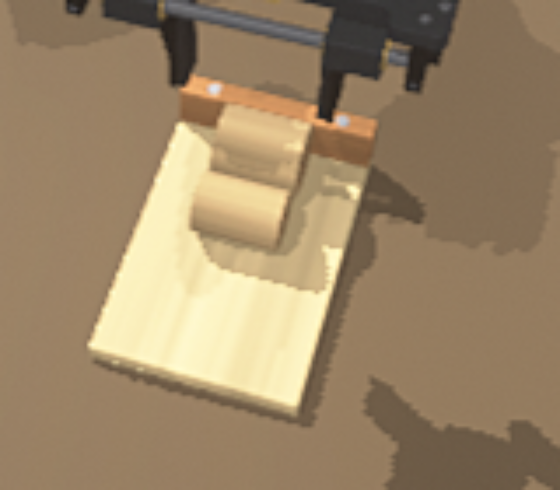

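View pics/scene5.png

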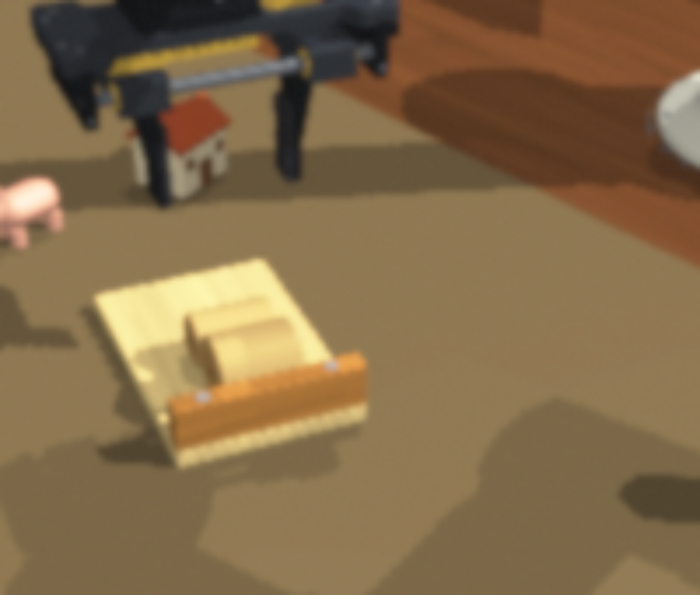

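Run:
```python
from h import *
C=cam("side")
for q,z in[((194,202),.035),((290,222),.035),((90,348),.012),((300,410),.012),((215,135),.04),((310,150),.04)]:
    print(inb(onplane(C,np.array([q])/3.5+[270,230],z)[0]).round(4))
# chock crop
f=cv2.imread('pics/side0.png')[360:450,230:470];cv2.imwrite('pics/c6.png',cv2.resize(f,None,fx=3.3,fy=3.3))
f=cv2.imread('pics/scene0.png')[150:240,150:310];cv2.imwrite('pics/c7.png',cv2.resize(f,None,fx=4.5,fy=4.5))
```

```text
[-0.0047 -0.0265  0.035 ]
[-0.0081  0.0297  0.035 ]
[ 0.0901 -0.057   0.012 ]
[0.0915 0.0628 0.012 ]
[-0.0509 -0.0277  0.04  ]
[-0.0572  0.0287  0.04  ]
```

View pics/c6.png

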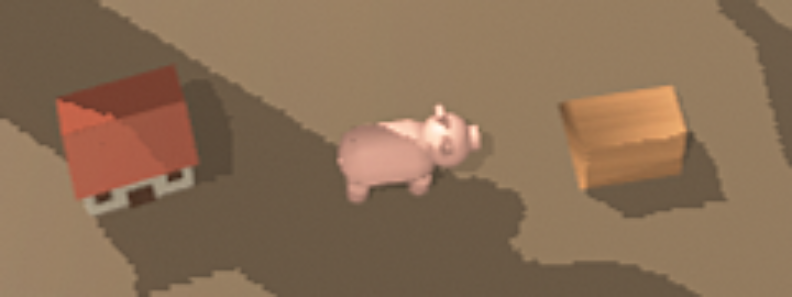

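View pics/c7.png

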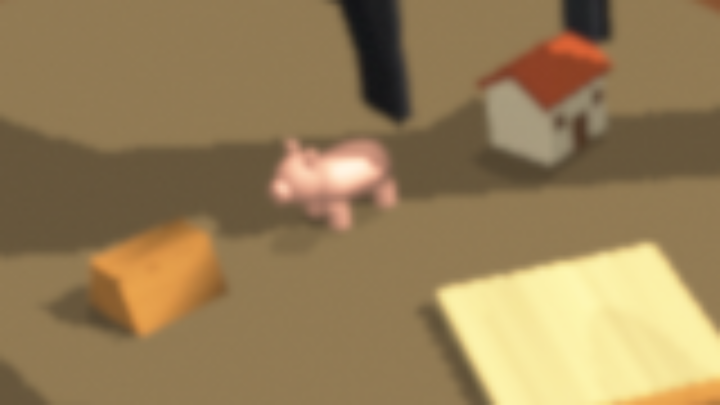

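Run:
```python
from h import *
print(tomove([.66,-.2,.17],None,np.radians(175)))
```

```text
[array([ 104.7, -166.6,  -21.4]), array([-0.012,  0.003, -0.26 ])]
```

Emit:
carry_out([
  [[105,-167,-25],[-0.012,0.003,-0.26]],
  [[105,-167,-25],[-0.012,0.003,-0.26]],
  [[105,-167,-25],[-0.012,0.003,-0.26]],
  [[105,-167,-25],[-0.012,0.003,-0.26]],
  [[105,-167,-25],[-0.012,0.003,-0.26]],
])

```text
t: 14.03
tcp_pos: [0.6612, -0.2021, 0.1739]
tool_rot: [-2.122, 2.316, -0.001]
force: [1.2, 1.2, 0.3]
width: 0.802
```

Emit:
carry_out([
  [[0,-15,0],[0,0,0]],
  [[0,-15,0],[0,0,0]],
  [[0,-15,0],[0,0,0]],
])

```text
t: 14.28
tcp_pos: [0.6759, -0.2037, 0.1724]
tool_rot: [2.121, -2.317, -0.002]
force: [-0.1, 0.0, -0.1]
width: 0.795
```

Run:
```python
from h import *
o,C,b=snap("w7");print(o['tcp_pos'],abs(o['dq']).max())
```

```text
[ 0.67587604 -0.20371214  0.17240328] 0.042635362094191664
```

View pics/w7.png

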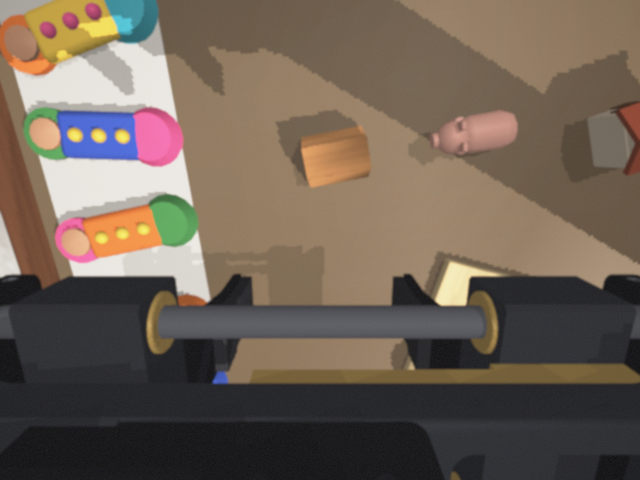

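Run:
```python
from h import *
C,b=load("w7")
cv2.imwrite('pics/c8.png',cv2.resize(b[100:210,270:400],None,fx=5,fy=5,interpolation=2))
```

```text
(no output)
```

View pics/c8.png

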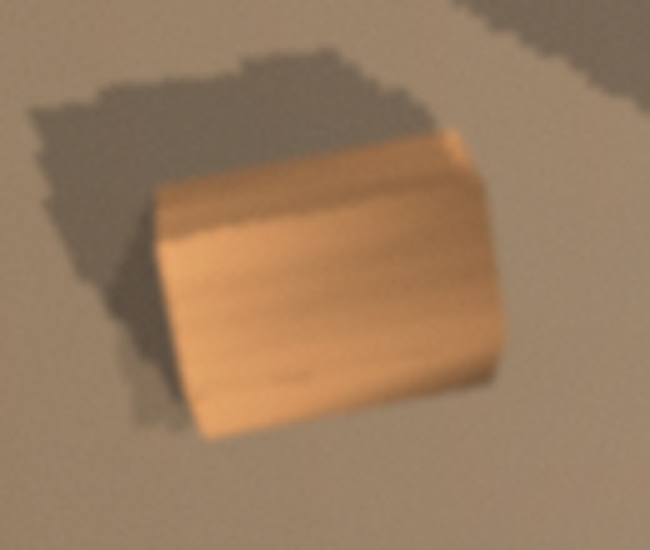

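Run:
```python
from h import *
C,b=load("w7")
f=lambda q,z:onplane(C,np.array(q)/5+[270,100],z)
T=f([(158,240),(485,180),(503,330),(185,385)],.032)
B=f([(158,186),(458,130),(495,382),(205,438)],0)
print(T.round(4),T.mean(0),B.round(4),B.mean(0))
for P in(T,B):
  for i,j in((0,1),(3,2),(0,3),(1,2)):
    d=P[j]-P[i];print(np.linalg.norm(d).round(4),np.degrees(np.arctan2(d[1],d[0]))%180)
```

```text
[[ 0.685  -0.2746  0.032 ]
 [ 0.6315 -0.2793  0.032 ]
 [ 0.6298 -0.2554  0.032 ]
 [ 0.6829 -0.2511  0.032 ]] [ 0.65733037 -0.26512362  0.032     ] [[ 0.6858 -0.2841  0.    ]
 [ 0.6318 -0.2889  0.    ]
 [ 0.6275 -0.2443  0.    ]
 [ 0.6817 -0.2388  0.    ]] [ 0.65669489 -0.26402721  0.        ]
0.0537 5.017827216468675
0.0533 4.650850638588366
0.0236 95.07751946780996
0.024 94.02243360654516
0.0543 5.113437956373389
0.0544 5.834340573857901
0.0455 95.17787254992649
0.0448 95.41978879108761
```

Run:
```python
from h import *
print(tomove([.657,-.2646,.011],None,np.radians(5.1)))
```

```text
[array([ 63. ,  12.6, 161.8]), array([ 0.001,  0.001, -0.176])]
```

Emit:
carry_out([
  [[30,6,30],[0,0,-0.1]],
  [[63,12.6,60],[0,0,-0.18]],
  [[63,12.6,75],[0,0,-0.18]],
  [[63,12.6,75],[0,0,-0.18]],
], claw=0.85)

```text
t: 14.67
tcp_pos: [0.6523, -0.2643, 0.0926]
tool_rot: [2.316, -2.116, -0.018]
force: [-0.8, 0.7, -1.2]
width: 0.85
```

Run:
```python
from h import *
print(tomove([.657,-.2646,.011],None,np.radians(5.1)))
```

```text
[array([ 1.2, -5.5, 81.6]), array([0.011, 0.005, 0.001])]
```

Emit:
carry_out([
  [[1,-4,5],[0.011,0.005,0]],
  [[1,-4,40],[0.011,0.005,0]],
  [[1,-4,70],[0.011,0.005,0]],
  [[1,-4,80],[0.011,0.005,0]],
  [[1,-4,81],[0.011,0.005,0]],
])

```text
t: 15.08
tcp_pos: [0.6551, -0.2631, 0.0106]
tool_rot: [2.32, -2.116, -0.004]
force: [0.0, -0.9, 0.1]
width: 0.85
```

Run:
```python
from h import *
print(tomove([.657,-.2646,.011],None,np.radians(5.1)))
```

```text
[array([ 1.7, -1.8, -0.4]), array([0.003, 0.001, 0.003])]
```

Emit:
carry_out([
  [[1.7,-1.8,-1],[0.003,0.001,0]],
  [[1.7,-1.8,-1],[0.003,0.001,0]],
  [[1.7,-1.8,-1],[0.003,0.001,0]],
  [[1.7,-1.8,-1],[0.003,0.001,0]],
  [[1.7,-1.8,-1],[0.003,0.001,0]],
], claw=0.3, grip_force=20)

```text
t: 15.5
tcp_pos: [0.6581, -0.2647, 0.0134]
tool_rot: [-2.32, 2.116, -0.005]
force: [0.4, 1.0, 3.9]
width: 0.617
```

Emit:
carry_out([
  [[0,0,0],[0,0,0]],
  [[0,0,0],[0,0,0]],
  [[0,0,0],[0,0,0]],
  [[0,0,0],[0,0,0]],
])

```text
t: 15.83
tcp_pos: [0.6579, -0.2648, 0.0134]
tool_rot: [-2.32, 2.116, -0.004]
force: [-0.9, 0.5, 1.3]
width: 0.618
```

Emit:
carry_out([
  [[0,0,-20],[0,0,0]],
  [[0,0,-60],[0,0,0]],
  [[0,0,-100],[0,0,0]],
  [[0,0,-130],[0,0,0]],
  [[0,0,-130],[0,0,0]],
])

```text
t: 16.25
tcp_pos: [0.6616, -0.2663, 0.1524]
tool_rot: [-2.317, 2.11, -0.026]
force: [1.1, -0.7, 0.5]
width: 0.621
```

Run:
```python
from h import *
print(tomove(bd(.045,0,.11),None,BY))
```

```text
[array([-183. ,  129. ,   38.9]), array([-0.018, -0.004,  0.442])]
```

Emit:
carry_out([
  [[-183,129,0],[-0.018,-0.004,0.442]],
  [[-183,129,0],[-0.018,-0.004,0.442]],
  [[-183,129,0],[-0.018,-0.004,0.442]],
  [[-183,129,0],[-0.018,-0.004,0.442]],
  [[-183,129,0],[-0.018,-0.004,0.442]],
])

```text
t: 16.67
tcp_pos: [0.5218, -0.1041, 0.1478]
tool_rot: [1.798, -2.575, -0.001]
force: [0.8, 1.0, 0.1]
width: 0.621
```

Emit:
carry_out([
  [[0,0,0],[0,0,0]],
])

```text
t: 16.75
tcp_pos: [0.5159, -0.1007, 0.1472]
tool_rot: [1.799, -2.57, -0.008]
force: [-0.5, -0.6, -2.9]
width: 0.619
```

Run:
```python
from h import *
print(tomove(bd(.042,0,.06),None,BY))
```

```text
[array([-7.4,  0. , 87.2]), array([ 0.007, -0.   , -0.   ])]
```

Emit:
carry_out([
  [[-4,0,30],[0.004,0,0]],
  [[-7,0,65],[0.007,0,0]],
  [[-7,0,90],[0.007,0,0]],
  [[-7,0,105],[0.007,0,0]],
  [[-7,0,108],[0.007,0,0]],
])

```text
t: 17.17
tcp_pos: [0.5149, -0.094, 0.0359]
tool_rot: [1.797, -2.569, -0.005]
force: [-0.3, 0.2, -1.7]
width: 0.617
```

Run:
```python
from h import *
o=get_obs();print(inb(o['tcp_pos']),tomove(bd(.042,0,.0255),None,BY))
```

```text
[ 0.04342181 -0.0025934   0.03589449] [array([-1.5, -2.7, 10.4]), array([ 0.006, -0.003, -0.001])]
```

Emit:
carry_out([
  [[-1,-3,5],[0.006,-0.003,0]],
  [[-1,-3,9],[0.006,-0.003,0]],
  [[-1,-3,10],[0.006,-0.003,0]],
  [[-1,-3,10],[0.006,-0.003,0]],
])

```text
t: 17.5
tcp_pos: [0.5185, -0.0942, 0.0263]
tool_rot: [-1.8, 2.574, -0.001]
force: [0.1, 0.0, -1.5]
width: 0.619
```

Run:
```python
from h import *
o=get_obs();print(inb(o['tcp_pos']),tomove(bd(.026,0,.0255),None,BY),o['force'])
f=grab_frame("side")[:,:,::-1]; cv2.imwrite("pics/side8.png",cv2.resize(f[200:370,250:450],None,fx=3.5,fy=3.5))
```

```text
[0.04235631 0.00081764 0.02634109] [array([-16.4,   0.8,   0.8]), array([-0.001,  0.   , -0.001])] [ 0.13459333  0.02351571 -1.49136465]
```

View pics/side8.png

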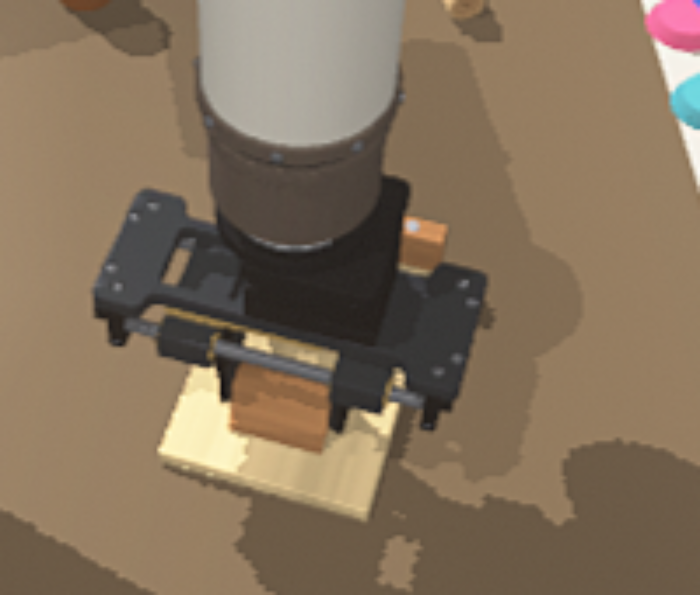

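Emit:
carry_out([
  [[-3,0,0.5],[0,0,0]],
  [[-6,0,0.5],[0,0,0]],
  [[-9,0,0.5],[0,0,0]],
  [[-12,0,0.5],[0,0,0]],
  [[-14,0,0.5],[0,0,0]],
])

```text
t: 17.97
tcp_pos: [0.5238, -0.0805, 0.0263]
tool_rot: [-1.8, 2.572, -0.002]
force: [-0.5, -0.7, -1.5]
width: 0.619
```

Emit:
carry_out([
  [[-1.5,0,0],[0,0,0]],
  [[-3,0,0],[0,0,0]],
  [[-4.5,0,0],[0,0,0]],
  [[-5,0,0],[0,0,0]],
])

```text
t: 18.3
tcp_pos: [0.5249, -0.0764, 0.026]
tool_rot: [1.801, -2.574, 0.001]
force: [-0.6, -5.1, -2.6]
width: 0.619
```

Run:
```python
from h import *
o=get_obs();print(inb(o['tcp_pos']),o['force'],o['force']@EX)
```

```text
[0.0234234  0.00071192 0.02600994] [-0.62633563 -5.07500651 -2.6466296 ] 4.983165565744695
```

Emit:
carry_out([
  [[0.5,0,0.5],[0,0,0]],
  [[0.5,0,0.8],[0,0,0]],
  [[0.5,0,0.8],[0,0,0]],
])

```text
t: 18.55
tcp_pos: [0.5246, -0.0771, 0.0254]
tool_rot: [1.801, -2.574, 0.001]
force: [-1.2, -3.3, 1.7]
width: 0.618
```

Emit:
carry_out([
  [[0,0,0],[0,0,0]],
  [[0,0,0],[0,0,0]],
  [[0,0,0],[0,0,0]],
  [[0,0,0],[0,0,0]],
  [[0,0,0],[0,0,0]],
], claw=0.85)

```text
t: 18.97
tcp_pos: [0.5248, -0.0768, 0.0255]
tool_rot: [-1.801, 2.574, -0.001]
force: [0.8, 0.3, 0.0]
width: 0.834
```

Emit:
carry_out([
  [[0,0,-3],[0,0,0]],
  [[0,0,-20],[0,0,0]],
  [[0,0,-60],[0,0,0]],
  [[-20,0,-100],[0,0,0]],
  [[-55,0,-120],[0,0,0]],
])

```text
t: 19.38
tcp_pos: [0.5439, -0.0274, 0.149]
tool_rot: [-1.795, 2.574, -0.005]
force: [1.6, -0.2, 0.1]
width: 0.852
```

Emit:
carry_out([
  [[-60,0,0],[0,0,0]],
  [[-60,0,0],[0,0,0]],
  [[-60,0,0],[0,0,0]],
])

```text
t: 19.63
tcp_pos: [0.5663, 0.0322, 0.15]
tool_rot: [-1.798, 2.567, -0.007]
force: [0.1, 0.2, 0.5]
width: 0.849
```

Run:
```python
from h import *
o,C,b=snap("w9");print(inb(o['tcp_pos']))
f=grab_frame("side")[:,:,::-1]; cv2.imwrite("pics/side9.png",cv2.resize(f[230:370,270:430],None,fx=4,fy=4))
print(tomove([.657,.2545,.15],o,np.radians(100)),o['qpos'])
```

```text
[-0.09279822  0.0025292   0.15002602]
[array([-239.9,   -9.3,    0.9]), array([-0.005,  0.007,  1.048])] [ 0.34364947  0.35461716 -0.25709224  0.00269466 -0.95120497 -0.69395144]
```

View pics/w9.png

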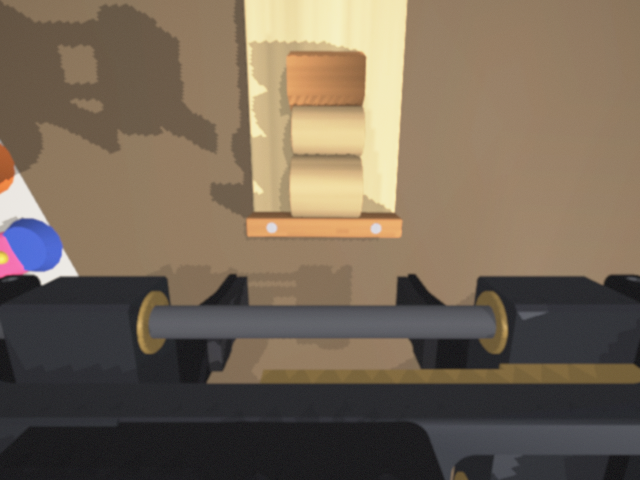

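View pics/side9.png

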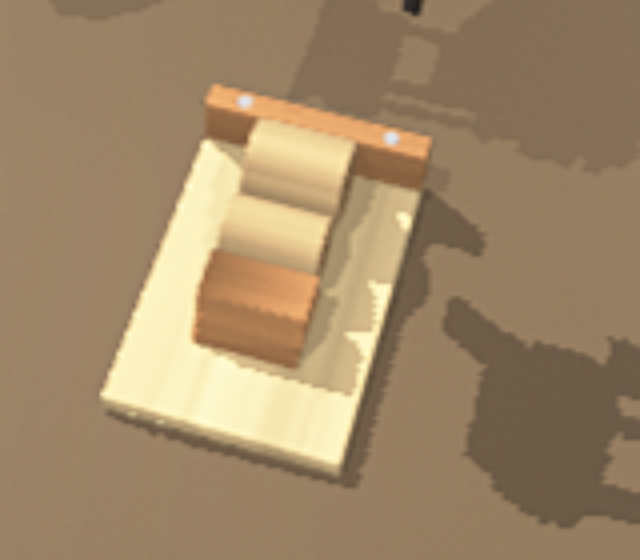

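Emit:
carry_out([
  [[-240,-9,0],[0,0,1.048]],
  [[-240,-9,0],[0,0,1.048]],
  [[-240,-9,0],[0,0,1.048]],
  [[-240,-9,0],[0,0,1.048]],
  [[-240,-9,0],[0,0,1.048]],
], claw=1.0)

```text
t: 20.15
tcp_pos: [0.643, 0.2217, 0.1479]
tool_rot: [-0.905, 3.007, -0.004]
force: [-0.1, -0.5, 0.2]
width: 0.996
```

Run:
```python
from h import *
import math
from scipy.optimize import fsolve
print(fsolve(lambda p:[math.hypot(p[0]+52,p[1]-35)-37,math.hypot(p[0]+11.3,p[1]-30)-32],[-30,62]))
print(tomove([.657,.255,.11],None,np.radians(100)))
```

```text
[-24.11668334  59.32119759]
[array([-30.1,  20.2,  37.8]), array([-0.003,  0.001,  0.41 ])]
```

Emit:
carry_out([
  [[-30,20,38],[0,0,0.41]],
  [[-30,20,38],[0,0,0.41]],
  [[-30,20,38],[0,0,0.41]],
  [[-30,20,38],[0,0,0.41]],
  [[-30,20,38],[0,0,0.41]],
])

```text
t: 20.57
tcp_pos: [0.6565, 0.2533, 0.108]
tool_rot: [0.271, -3.128, 0.006]
force: [-1.0, 0.0, 0.8]
width: 1.002
```

Emit:
carry_out([
  [[0,0,0],[0,0,0]],
])

```text
t: 20.65
tcp_pos: [0.6564, 0.252, 0.1076]
tool_rot: [0.272, -3.127, 0.007]
force: [-0.8, 0.3, -0.2]
width: 1.001
```

Run:
```python
from h import *
o,C,b=snap("w10")
print(tomove([.657,.255,.011],None,np.radians(100)),proj(C,[.657,.255,.014]))
cv2.imwrite('pics/c10.png',cv2.resize(b[180:290,230:420],None,fx=4,fy=4))
```

```text
[array([-1.8,  3.5, 96.2]), array([-0.005, -0.004, -0.002])] [[324.54402239 250.36120066]]
```

View pics/c10.png

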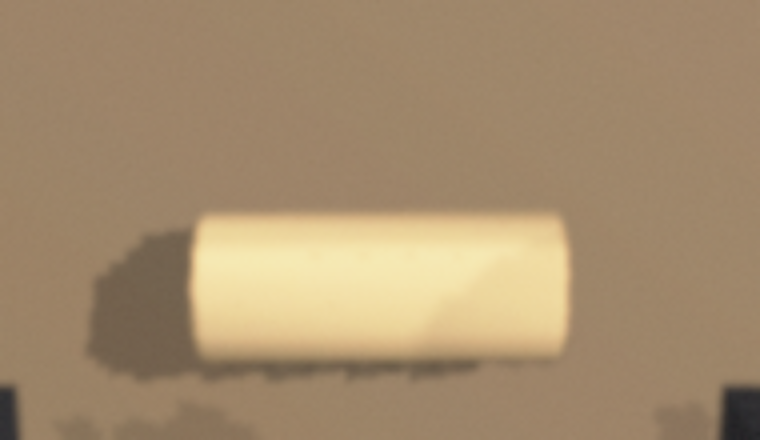

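Emit:
carry_out([
  [[-2,3.5,35],[-0.005,-0.004,0]],
  [[-2,3.5,70],[-0.005,-0.004,0]],
  [[-2,3.5,90],[-0.005,-0.004,0]],
  [[-2,3.5,96],[-0.005,-0.004,0]],
  [[-2,3.5,96],[-0.005,-0.004,0]],
])

```text
t: 21.12
tcp_pos: [0.6561, 0.2537, 0.0103]
tool_rot: [0.271, -3.127, 0.002]
force: [0.5, -0.4, 0.6]
width: 1.002
```

Emit:
carry_out([
  [[0,0,0],[0,0,0]],
  [[0,0,0],[0,0,0]],
  [[0,0,0],[0,0,0]],
  [[0,0,0],[0,0,0]],
  [[0,0,0],[0,0,0]],
], claw=0.4, grip_force=15)

```text
t: 21.53
tcp_pos: [0.6564, 0.2537, 0.0109]
tool_rot: [0.272, -3.128, 0.002]
force: [0.3, 0.1, 2.3]
width: 0.757
```

Emit:
carry_out([
  [[0,0,0],[0,0,0]],
  [[0,0,0],[0,0,0]],
  [[0,0,0],[0,0,0]],
])

```text
t: 21.78
tcp_pos: [0.6564, 0.2537, 0.0109]
tool_rot: [0.272, -3.128, 0.002]
force: [-0.4, 0.2, 1.4]
width: 0.754
```

Run:
```python
from h import *
o=get_obs();print(tomove([.657,.255,.011],o,np.radians(100)),o['width'],o['tcp_pos'])
```

```text
[array([-0.8,  1.2, -0.1]), array([-0.001, -0.002, -0.001])] 0.7541428178186408 [0.65643295 0.25372229 0.0109233 ]
```

Emit:
carry_out([
  [[0,0,-40],[0,0,0]],
  [[0,0,-80],[0,0,0]],
  [[0,0,-120],[0,0,0]],
  [[0,0,-150],[0,0,0]],
  [[0,0,-150],[0,0,0]],
])

```text
t: 22.2
tcp_pos: [0.6606, 0.2555, 0.1704]
tool_rot: [-0.273, 3.117, 0.006]
force: [0.7, -0.1, 0.3]
width: 0.756
```

Run:
```python
from h import *
o=get_obs();print(tomove(bd(-.0233,0,.15),o,BY),o['width'],o['tcp_pos'])
```

```text
[array([ 168.9, -262.5,   17.4]), array([-0.004,  0.013, -1.047])] 0.7563416816479241 [0.66063393 0.25554613 0.1703765 ]
```

Emit:
carry_out([
  [[169,-262,15],[0,0.01,-1.047]],
  [[169,-262,15],[0,0.01,-1.047]],
  [[169,-262,15],[0,0.01,-1.047]],
  [[169,-262,15],[0,0.01,-1.047]],
  [[169,-262,15],[0,0.01,-1.047]],
])

```text
t: 22.62
tcp_pos: [0.5766, 0.0596, 0.1548]
tool_rot: [-1.23, 2.89, -0.004]
force: [0.6, -1.3, -0.1]
width: 0.755
```

Run:
```python
from h import *
o=get_obs();print(tomove(bd(-.0233,0,.15),o,BY),o['width'],o['tcp_pos'])
```

```text
[array([ 91.4, -37.4,   4.9]), array([-0.003, -0.001, -0.417])] 0.7551867924336214 [0.57659138 0.05961144 0.15482675]
```

Emit:
carry_out([
  [[91,-37,5],[0,0,-0.417]],
  [[91,-37,5],[0,0,-0.417]],
  [[91,-37,5],[0,0,-0.417]],
  [[91,-37,5],[0,0,-0.417]],
  [[91,-37,5],[0,0,-0.417]],
])

```text
t: 23.03
tcp_pos: [0.5395, -0.0329, 0.1499]
tool_rot: [-1.8, 2.574, -0.004]
force: [0.2, 0.4, -0.8]
width: 0.755
```

Emit:
carry_out([
  [[0,0,0],[0,0,0]],
])

```text
t: 23.12
tcp_pos: [0.5396, -0.033, 0.1499]
tool_rot: [-1.798, 2.575, -0.004]
force: [0.2, 0.1, -0.2]
width: 0.758
```

Run:
```python
from h import *
o=get_obs();print(tomove(bd(-.0233,0,.075),o,BY),o['width'],o['tcp_pos'])
```

```text
[array([-1. , -0. , 74.9]), array([-0.003, -0.001, -0.003])] 0.75798445934165 [ 0.53962791 -0.03300479  0.14992529]
```

Emit:
carry_out([
  [[-1,0,30],[-0.003,0,-0.003]],
  [[-1,0,60],[-0.003,0,-0.003]],
  [[-1,0,78],[-0.003,0,-0.003]],
  [[-1,0,82],[-0.003,0,-0.003]],
  [[-1,0,82],[-0.003,0,-0.003]],
])

```text
t: 23.53
tcp_pos: [0.5397, -0.0318, 0.0666]
tool_rot: [1.8, -2.57, -0.001]
force: [-0.2, -0.2, -0.5]
width: 0.757
```

Run:
```python
from h import *
o=get_obs();print(tomove(bd(-.0233,0,.0565),o,BY),inb(o['tcp_pos']),o['force'])
for n in("scene","side"):
    f=grab_frame(n)[:,:,::-1]; cv2.imwrite(f"pics/{n}11.png",cv2.resize(f[130:300,220:420] if n=="scene" else f[230:370,270:430],None,fx=3.5,fy=3.5))
```

```text
[array([ 0.2, -0.6, 10.1]), array([ 0.003, -0.003,  0.   ])] [-0.02356548 -0.00059486  0.06660891] [-0.24327522 -0.19041133 -0.4888381 ]
```

View pics/scene11.png

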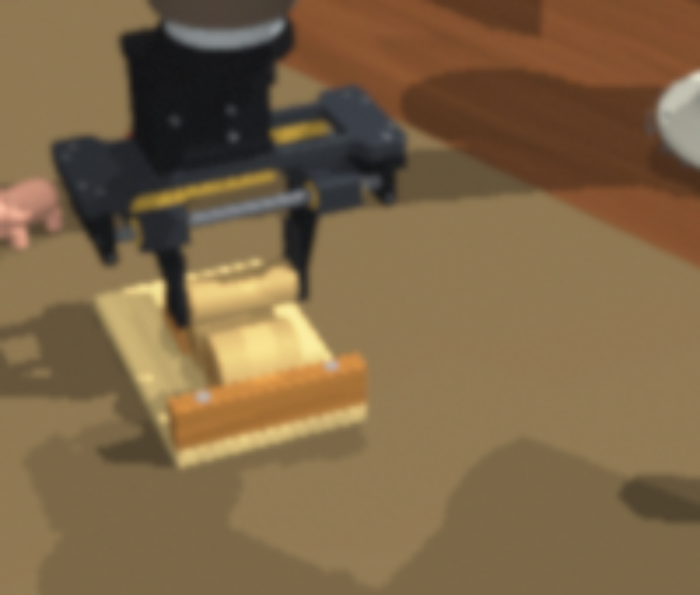

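Thin blank is hovering just above the groove. Lower gently.

Emit:
carry_out([
  [[0,-0.5,4],[0.003,-0.003,0]],
  [[0,-0.5,7],[0.003,-0.003,0]],
  [[0,-0.5,9],[0.003,-0.003,0]],
  [[0,-0.5,10],[0.003,-0.003,0]],
  [[0,-0.5,10],[0.003,-0.003,0]],
])

```text
t: 24.05
tcp_pos: [0.5422, -0.0321, 0.0596]
tool_rot: [-1.8, 2.568, -0.005]
force: [-1.7, -1.9, 3.3]
width: 0.757
```

Run:
```python
from h import *
o=get_obs();print(inb(o['tcp_pos']),o['force'])
```

```text
[-0.02408878  0.00182908  0.05957601] [-1.66271339 -1.877482    3.28399871]
```

Emit:
carry_out([
  [[1,0,0],[0,0,0]],
  [[1.5,1,1],[0,0,0]],
  [[1.5,1,2],[0,0,0]],
])

```text
t: 24.3
tcp_pos: [0.5405, -0.0334, 0.0578]
tool_rot: [-1.8, 2.568, -0.005]
force: [-2.2, -2.2, 6.4]
width: 0.76
```

Run:
```python
from h import *
o=get_obs();print(inb(o['tcp_pos']),o['force'],o['force']@EX)
f=grab_frame("side")[:,:,::-1]; cv2.imwrite("pics/side12.png",cv2.resize(f[230:370,270:430],None,fx=4,fy=4))
f=grab_frame("scene")[:,:,::-1]; cv2.imwrite("pics/scene12.png",cv2.resize(f[190:270,240:340],None,fx=7,fy=7))
```

```text
[-0.02226099  0.00074992  0.05778663] [-2.24456914 -2.22498481  6.419632  ] 2.858489670155027
```

View pics/side12.png

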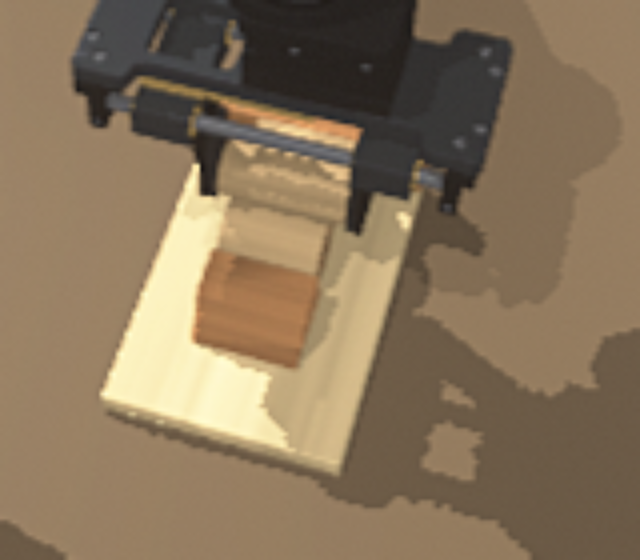

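View pics/scene12.png

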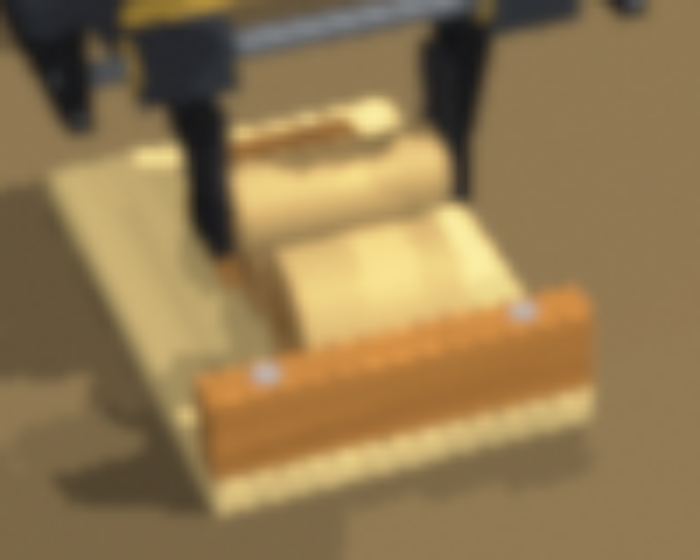

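Emit:
carry_out([
  [[1,0,0],[0,0,0]],
  [[1.5,0,0],[0,0,0]],
  [[1.5,0,0],[0,0,0]],
])

```text
t: 24.65
tcp_pos: [0.5398, -0.0348, 0.0574]
tool_rot: [-1.8, 2.569, -0.004]
force: [-0.4, -0.9, -0.3]
width: 0.756
```

Run:
```python
from h import *
o=get_obs();print(inb(o['tcp_pos']),o['force'],o['force']@EX)
```

```text
[-0.02071025  0.00055728  0.05739106] [-0.37921169 -0.92784351 -0.2656391 ] 1.0015857371917882
```

Emit:
carry_out([
  [[-0.5,0,1],[0,0,0]],
  [[-0.5,0,1.2],[0,0,0]],
  [[-0.5,0,1.2],[0,0,0]],
])

```text
t: 24.9
tcp_pos: [0.54, -0.0346, 0.0565]
tool_rot: [-1.801, 2.569, -0.005]
force: [-1.1, -1.9, 3.5]
width: 0.757
```

Run:
```python
from h import *
o=get_obs();print(inb(o['tcp_pos']),o['force'],o['force']@EX)
```

```text
[-0.02101204  0.00069529  0.05646234] [-1.08607616 -1.89377436  3.4971499 ] 2.1510257160283137
```

Seated with light contact at the expected height (56.5 mm TCP). Release.

Emit:
carry_out([
  [[0,0,-0.5],[0,0,0]],
  [[0,0,-0.5],[0,0,0]],
  [[0,0,-0.5],[0,0,0]],
  [[0,0,-0.5],[0,0,0]],
  [[0,0,-0.5],[0,0,0]],
], claw=0.95)

```text
t: 25.32
tcp_pos: [0.54, -0.0345, 0.0568]
tool_rot: [-1.801, 2.569, -0.004]
force: [-0.3, -0.1, 0.2]
width: 0.939
```

Emit:
carry_out([
  [[0,0,0],[0,0,0]],
  [[0,0,0],[0,0,0]],
  [[0,0,-5],[0,0,0]],
  [[0,0,-20],[0,0,0]],
  [[0,0,-50],[0,0,0]],
])

```text
t: 25.73
tcp_pos: [0.5372, -0.0348, 0.1045]
tool_rot: [1.801, -2.571, -0.001]
force: [0.6, 0.0, 0.2]
width: 0.949
```

Emit:
carry_out([
  [[-20,0,-40],[0,0,0]],
  [[-50,0,-60],[0,0,0]],
  [[-70,0,-60],[0,0,0]],
  [[-70,0,-60],[0,0,0]],
  [[-70,0,-60],[0,0,0]],
])

```text
t: 26.15
tcp_pos: [0.5613, 0.0319, 0.1647]
tool_rot: [1.803, -2.57, -0.002]
force: [-0.3, 0.0, -1.1]
width: 0.948
```

Run:
```python
from h import *
o,C,b=snap("w13");print(inb(o['tcp_pos']),o['t'],o['width'])
f=grab_frame("side")[:,:,::-1]; cv2.imwrite("pics/side13.png",f)
cv2.imwrite("pics/side13c.png",cv2.resize(f[230:370,270:430],None,fx=4,fy=4))
f=grab_frame("scene")[:,:,::-1]; cv2.imwrite("pics/scene13.png",f)
cv2.imwrite("pics/scene13c.png",cv2.resize(f[150:270,200:360],None,fx=5,fy=5))
```

```text
[-0.09071476 -0.00209279  0.16467349] 26.15 0.9476142660432976
```

View pics/w13.png

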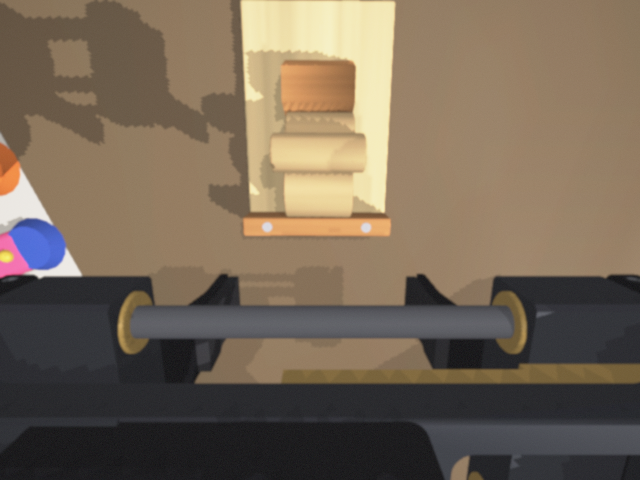

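View pics/side13c.png

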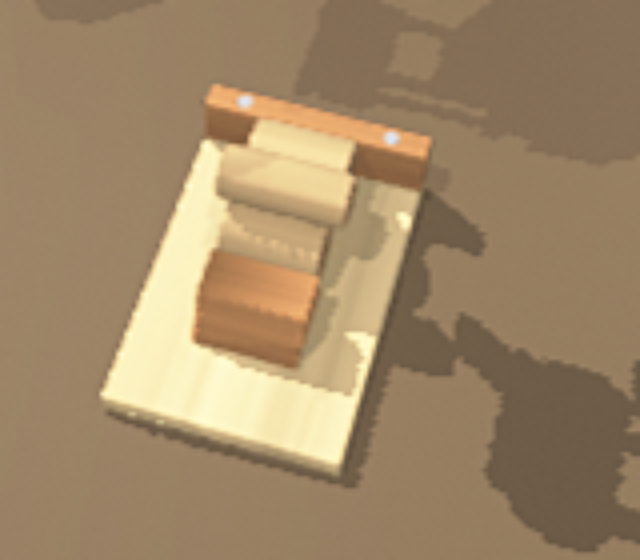

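View pics/scene13c.png

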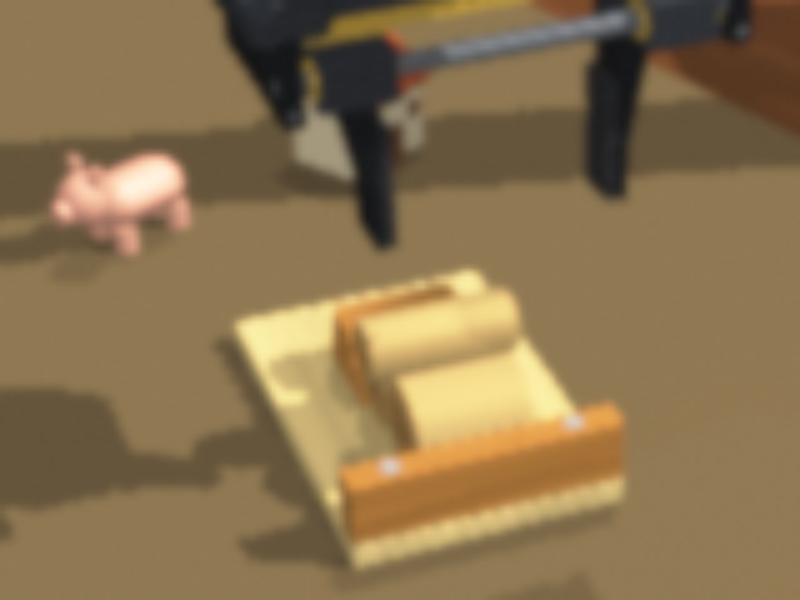

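Run:
```python
from h import *
C,b=load("w13")
for q,z in[((271,152),.0593),((365,154),.0593),((318,153),.0593),((317,214),.042),((243,100),.012),((392,100),.012)]:print(q,inb(onplane(C,[q],z)[0]).round(4))
a,c=cv2.imread('pics/side0.png'),cv2.imread('pics/side13.png')
for n,(x0,x1,y0,y1) in dict(house=(240,300,370,430),pig=(325,382,385,425),jar=(258,290,170,208)).items():
    s,_=cv2.phaseCorrelate(a[y0:y1,x0:x1].mean(2),c[y0:y1,x0:x1].mean(2));print(n,np.round(s,2))
```

```text
(271, 152) [-0.0233  0.0332  0.0593]
(365, 154) [-0.0245 -0.0344  0.0593]
(318, 153) [-0.0239 -0.0006  0.0593]
(317, 214) [-0.0715  0.0004  0.042 ]
(243, 100) [0.0175 0.0612 0.012 ]
(392, 100) [ 0.0179 -0.0609  0.012 ]
house [-0.13  0.17]
pig [-0.03  0.05]
jar [ 0.03 -0.02]
```

Thin blank measured at x = -23.9 mm (ideal -24.1) and y = -0.6 mm, and the bystanders haven't moved. Handing in.

```bash
python3 -c "
from plant import *
print(hand_in())"
```

```text
the job is handed in; nothing more can be done
None
```

I built the stack in the required order and handed it in at about 26 s. The hand-in gives no verdict, so what follows is from my own last checks.

- **Row:** The thick blank lies against the stop. I pushed the medium blank against it until I felt about 5 N. I set the chock down clear of the medium blank and slid it in until it pressed with about 5 N. Everything was let go and looked straight and touching in all three cameras.
- **Thin blank:** It rests in the groove at x about -23.9 mm (calculated -24.1 mm) and y about -0.6 mm. It first touched the thick blank while still about 3 mm too high, so I moved it about 3 mm towards the medium blank, and it then seated at the expected height.
- **Bystanders:** The house, pig and jar shifted by less than 0.25 pixel in the side view, so they were not disturbed.
- **Disagreement:** The wrist camera put the stop's inner face at about x = -71 mm against the nominal -75 mm. The side camera put the board's edges about 3 mm off in y. Both are larger than the stated 2 mm calibration but well inside the 10–12 mm tolerances.

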